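# Put the shaker away in the topping case and shut its window

## Task

Put the steel shaker away in the topping case: reach in through the open right half and stand it upright on the raised white shelf at the back of that half, under the roof. Then slide the clear front window, the one with the black handle, across until that half is fully shut. Do not let the shaker fall over, and leave the small white cup and the food ring on the table where they stand.

Things in the scene. Friction and masses are not known exactly. Their poses are not given: they have to be found in the camera images.
- shaker: Steel shaker with a domed, pierced top, 52 mm diameter, 88 mm tall, straight sides up to 62 mm, 0.16 kg; origin at the centre of its underside, z up.
- case: Fixed steel topping case, 240 deep (x), 460 wide (y), 210 mm high, walls 6 mm. Origin under its centre, on the table; x to its back, y to its left seen from the robot, z up. Front wall 60 mm high; from its top the front slopes back at 45 degrees to the roof edge. The left half (y > 0) is glazed, a cup and a bottle are fixed inside; the right half (y -224 to -1 mm) is the opening.
- roof_edge (a point): Middle of the right half's stretch of the roof's front edge, on top: case coordinates (30, -112, 210) mm, axes as the case. The roof runs from here to the back, 6 mm thick (underside at z 204); window tracks along the edge stand about 15 mm forward of it. Front wall top: case x -120, z 60 mm.
- shelf_right (a point): Point on top of the raised white shelf of the right half, under the roof: case coordinates (50, -112, 12) mm, axes as the case: the middle of the right half. The shelf runs 45 mm forward and 64 mm back of it; the floor in front of it is 7 mm lower.
- window (a joint): Clear sliding window with an aluminium rim and a black handle, 224 mm wide, in a track along the case's y. Value in m: 0 = right half fully shut, grows as it slides to the case's left, 0.215 = fully open. Stays where it is left; about 3 to 5 N moves it.
- handle (a point): Middle of the window's black bar handle, moving with it. The bar is 14 mm thick, 100 mm long and runs up the 45 degree slope (direction (0.707, 0, 0.707) in case axes); its centre line stands 38 mm out from the pane, whose outward normal is (-0.707, 0, 0.707). It can be pinched across the case's y.
- cup: Bystander: small white ceramic cup, 62 mm diameter, 34 mm high, loose on the table; origin under its centre.
- food_ring: Bystander: steel food ring, 64 mm diameter, 50 mm high, loose on the table; origin under its centre.
Not all that is in view belongs to the job. Leave any green, purple or yellow look-alike of the shaker alone.

How it is judged:
By the outcome, as a careful person would: the job done as asked, in the order asked, and still so for the second after the job is handed in, with the robot touching nothing.
It also fails if it takes over 67 s, if anything falls off the work surface, if the arm or the gripper's body presses on something with over 40 N, if the wrist force passes 120 N, or if a joint passes its speed limit or range.

## Robot

A 6-joint arm with a two-finger parallel gripper is mounted at the origin on a cart in front of the work surface, level with it; the furniture and walls round the work are solid. World frame = base frame: x ahead of the robot, y to its left, z up, the work surface at z = 0. Lengths are in mm, angles in rad, forces in N, time in s.
With the tool pointing down it reaches from about 275 to 750 mm from the base axis. Payload 10.2 kg.
Tool frame: the origin (TCP) lies between the finger pads; the fingertips stand 25 mm ahead of it and the grasp point (between the pads) lies 6 mm ahead of it; z points along the fingers, y is the line along which they close (so a half turn about z gives the same grasp; the last joint's range is limited). The gripper opens to 85 mm and grips with 20 to 120 N. Pads are 22 mm wide; open, the fingers measure 114 mm over their backs; the gripper's body (76 mm by 85 mm) begins 54 mm behind the grasp point. The pads swing forward as they close: fully open they stand 13 mm farther back than shut.
Start: joints at [1.104, 0.313, 1.498, -0, 1.331, -0.223], TCP at [126.744, 509.478, 256.294] pointing down, gripper open.
Joint ranges: [-2.94, 2.94], [-0.97, 2.17], [0.19, 2.56], [-1.23, 4.37], [0.02, 3.11], [-2.88, 2.88]. Speed limits (rad/s): [2.39, 2.39, 3.01, 3.14, 3.14, 3.14].

## Interface

Orientations are given as a unit quaternion [w, x, y, z].
In Python, from rig import ctrl, eyes, finish_job gives the robot as it stands.
- The arm moves only by the tool step_arm, never from a script. Its argument "increments" is a list of rows, each an object of numbers: "dx", "dy", "dz": the shift along the tool's x, y, z in units of 25 mm (1.0 is 25 mm); "wx", "wy", "wz": the turn, a rotation vector about the tool's x, y, z in units of 6 degrees (1.0 is 6 degrees). A call has 1 to 5 rows; each row shifts and turns the commanded pose from where the row before left it, along the tool's axes as they then stand; what a row does not reach is not made up. A row lasts 1/10 s, in which the tool goes at most 50 mm and 8.59 degrees, less where a joint would pass 70% of its speed; a pose out of reach is approached as far as the arm can. A call is refused whole if a number of a shift passes 1 or a number of a turn 1, either way. A call with a gripper value outside its range is refused whole. "fingers" is the finger opening in mm, from 0 to 85.4, set as the call begins (left out, the last holds). The fingers move at their own pace and stop on an object; "squeeze" is the grip in N (left out, the last holds). Time passes only in rows, so rows that do not move let the fingers close. It gives the time, the measured TCP pose, the force, the opening and the grip force at its end, in the units of the state.
- ctrl.sense(): the state, without advancing time (a new reading comes with each control period).
- eyes.capture(name): name is "side" or "top"; returns a dict with "frame" (400x640x3 uint8, blue, green, red), "fx", "fy", "cx", "cy" (pixels), "k1" (the pictures are not rectified: a ray, as slopes to the right and down, at radius r is drawn at 1 + k1 r^2 times it, then the intrinsics apply), "R" (3x3) and "t" (3): a world point X has camera coordinates R X + t. Camera axes: x right, y down, z forward; pixel columns grow to the right and rows downward; lengths in mm; the calibration is good to about 2 mm. A picture is of the moment at which its call begins. There is no depth.
- finish_job(): hands the job in; it is judged then, once.
Trained networks look in the newest picture that a camera, given by its name, has taken for a name from the list of things; names that differ only in an ending like _2 or _b are one class to them, and where a whole thing is asked for, a point or a joint stands for the part that bears it (a point fixed in the world has none). Each returns a list of dicts, best first, with "p" (0 to 1); they miss things now and then, are a little off and sometimes report something else, mostly with a low value. They report only what shows in the picture. A call takes as long as a camera call. They do not tell look-alikes from the thing itself.
- eyes.cut_out(camera, label): "mask" (400x640 bool, what is visible of it).
- eyes.landmark_of(camera, label): "point" ([x, y, z] in mm, in the coordinates of the camera as it stood for that picture, good to about 4 mm: a listed point, or the origin of a listed thing).
The state is a dict: "time_s": time; "joints": joint angles; "dq": joint speeds; "tau": joint torques, N m; "eef_pos": TCP position; "ee_rot": TCP orientation; "force": force on the tool from outside, world axes, zero at the start; "wrist_torque": the same for the moment, N m; "grip_width": opening from 0.0 (shut) to 1.0 (fully open); "grip_force": force on a finger pad.
Only numpy, scipy, OpenCV 4.12 (cv2) and the standard library are available. Lean on these libraries where they do the work, as an engineer would, in place of code of your own. Each camera call takes 0.05 s, during which the arm holds its last target. There are 200 camera calls.

## Working session

There is one attempt and no reset: what is moved stays moved. The work goes in short steps, Python scripts to look and compute and a tool call to move; the robot and the scene stay as the last step left them, time stands still between calls to the robot, and variables do not carry over. Pictures are saved under pics/ and viewed, at most 10 in all, crops included, and the job is handed in when it is done.

Besides the shell and the picture viewer there is one more tool, called after "Emit:" as a command line: name --argument value ..., lists and objects as JSON in quotes. step_arm: Moves the arm, as the interface text tells. Its arguments: {"type":"object","properties":{"increments":{"type":"array"},"fingers":{"type":"number"},"squeeze":{"type":"number"}},"required":["increments"]}

```bash
mkdir -p pics; ls; cat > h.py <<'E'
import numpy as np, cv2
from rig import ctrl, eyes, finish_job
def world(c,p):
    return np.array(c["R"]).T@(np.array(p)-np.array(c["t"]))
def ray(c,uv):
    K=np.array([[c["fx"],0,c["cx"]],[0,c["fy"],c["cy"]],[0,0,1.]])
    n=cv2.undistortPoints(np.array([[uv]],float),K,np.array([c["k1"],0,0,0.]))[0,0]
    R=np.array(c["R"]);return -R.T@np.array(c["t"]),R.T@np.array([n[0],n[1],1])
def onz(c,uv,z):
    o,d=ray(c,uv);return o+d*(z-o[2])/d[2]
def pix(c,X):
    K=np.array([[c["fx"],0,c["cx"]],[0,c["fy"],c["cy"]],[0,0,1.]])
    return cv2.projectPoints(np.array([X],float),cv2.Rodrigues(np.array(c["R"]))[0],np.array(c["t"],float),K,np.array([c["k1"],0,0,0.]))[0][0,0]
E
python3 - <<'E'
from h import *
for n in ("side","top"):
    c=eyes.capture(n); cv2.imwrite(f"pics/{n}0.png",c["frame"])
    print(n,"cam at",-np.array(c["R"]).T@np.array(c["t"]))
    for l in ("shaker","case","roof_edge","shelf_right","handle","cup","food_ring"):
        for d in eyes.landmark_of(n,l):
            w=world(c,d["point"]);print(l,round(d["p"],2),w.round(1),pix(c,w).round())
s=ctrl.sense();print(s)
E
```

```text
pics
side cam at [ 523.19730516 -666.18621796 1171.97925994]
shaker 0.97 [ 613.5 -165.1   -1.4] [334. 253.]
shaker 0.9 [ 432.2 -315.7    1.9] [265. 311.]
shaker 0.76 [ 5.282e+02 -1.348e+02 -4.000e-01] [301. 243.]
shaker 0.72 [ 548.2 -255.6    1. ] [311. 286.]
shaker 0.58 [ 420.1 -231.1   -2.1] [261. 279.]
case 0.9 [ 6.016e+02  1.666e+02 -3.000e-01] [323. 150.]
shelf_right 0.79 [664.7  60.8  12.7] [347. 177.]
handle 0.87 [516.  175.  170.9] [292. 112.]
cup 0.84 [ 426.9 -120.7    2.3] [264. 240.]
cup 0.39 [6.018e+02 1.645e+02 3.000e-01] [323. 151.]
food_ring 0.68 [ 481.8 -425.8    2. ] [286. 355.]
top cam at [  21.53708251 -392.31092779  902.90790649]
shaker 0.76 [ 545.  -251.3   -1.6] [369. 263.]
shaker 0.72 [ 419.2 -229.1   -0.5] [338. 298.]
shaker 0.63 [ 5.330e+02 -1.332e+02  2.000e-01] [326. 247.]
shaker 0.63 [ 612.4 -167.     1.5] [351. 230.]
shaker 0.59 [ 431.1 -314.3    1.2] [372. 310.]
case 0.73 [601.2 166.8   1.6] [247. 186.]
roof_edge 0.83 [649.3  61.2 210.7] [281. 135.]
shelf_right 0.91 [668.2  64.4  12.4] [288. 182.]
handle 0.81 [520.  171.5 170. ] [218. 163.]
cup 0.6 [ 429.8 -124.5   -2.7] [303. 276.]
food_ring 0.74 [ 479.3 -414.4   -0.7] [419. 313.]
{'time_s': 0.8, 'joints': array([ 1.10361460e+00,  3.12862470e-01,  1.49769567e+00, -1.45350829e-05,
        1.33099317e+00, -2.23416289e-01]), 'dq': array([ 0.00115569, -0.0015241 ,  0.00268912, -0.00014994,  0.00092986,
       -0.00128317]), 'tau': array([-6.07898073e-04, -4.12134933e+01, -2.59893394e+01, -2.06422319e-04,
        5.40866695e-04, -1.99549083e-05]), 'eef_pos': array([126.73946183, 509.47894088, 256.31502113]), 'ee_rot': array([1.36403216e-05, 1.21579458e-01, 9.92581702e-01, 1.70633734e-05]), 'force': array([ 0.40555598,  0.67065609, -0.00128684]), 'wrist_torque': array([ 0.00283191, -0.00923167,  0.01909565]), 'grip_force': 0.0, 'grip_width': 0.9951794775091882}
```

```bash
python3 - <<'E'
import cv2,numpy as np
a=cv2.imread("pics/side0.png")[60:400,150:470];b=cv2.imread("pics/top0.png")[60:400,150:470]
a=cv2.resize(a,None,fx=1.25*1,fy=1.25);
cv2.imwrite("pics/both.png",np.hstack([cv2.resize(a,(400,425)),cv2.resize(b,(400,425))]))
s=cv2.imread("pics/top0.png")
cv2.imwrite("pics/crop.png",cv2.resize(s[200:330,280:440],None,fx=4.5,fy=4.5,interpolation=cv2.INTER_CUBIC))
E
```

```text
(no output)
```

View pics/both.png

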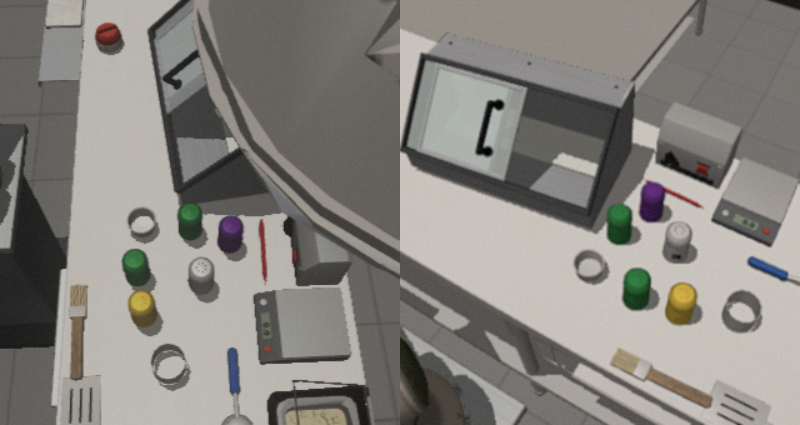

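View pics/crop.png

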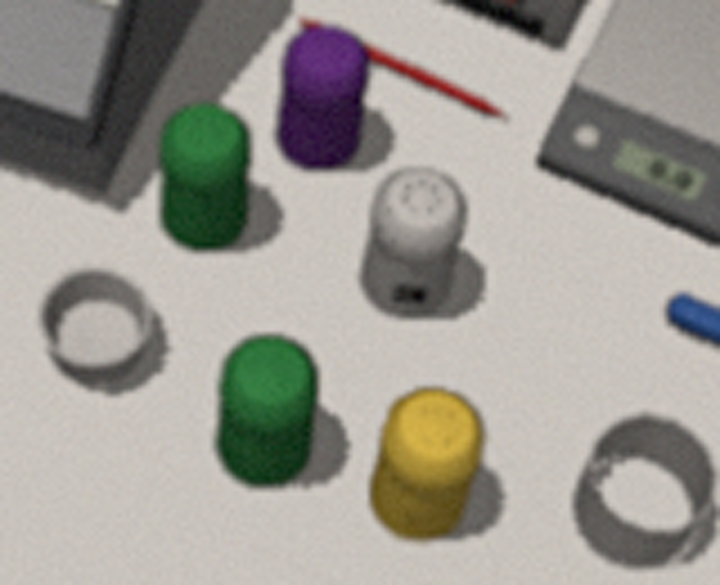

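Five candidates in the top picture: green (326,247), purple (351,230), steel/grey (369,263), green (338,298) and yellow (372,310). The steel one with the pierced dome at (369,263) fits, and the crop confirms it. The cup is at (303,276) and the ring at (419,313). The window is open, over the left half. Next I'll refine the poses and check the large object in the side view.

```bash
cat > m.py <<'E'
from h import *
from scipy.optimize import least_squares
P={"case":[0,0,0],"roof_edge":[30,-112,210],"shelf_right":[50,-112,12]}
def casefit(n=3):
    obs=[];cams={}
    for k in range(n):
        for cam in ("side","top"):
            c=eyes.capture(cam)
            for l in list(P)+["handle"]:
                for d in eyes.landmark_of(cam,l)[:1]:
                    if d["p"]>.5: obs.append((l,c,world(c,d["point"]),cam))
    hc=lambda q:np.array([-120+.707*106,0,60+.707*106])
    def f(p):
        R=np.array([[np.cos(p[2]),-np.sin(p[2]),0],[np.sin(p[2]),np.cos(p[2]),0],[0,0,1]])
        r=[]
        for l,c,w,cam in obs:
            if l in P: r+=list(R@np.array(P[l])+[p[0],p[1],0]-w)
        return r
    s=least_squares(f,[601,167,.15],loss="soft_l1",f_scale=4)
    return s.x,obs
E
python3 - <<'E'
from m import *
x,obs=casefit(3);print("case",x[:2].round(1),np.degrees(x[2]).round(2))
R=np.array([[np.cos(x[2]),-np.sin(x[2]),0],[np.sin(x[2]),np.cos(x[2]),0],[0,0,1]])
for l,c,w,cam in obs: print(l,cam,w.round(0),(R.T@(w-[x[0],x[1],0])).round(0))
# triangulate two-view
def tri(a,b):
    o1,d1=a;o2,d2=b;d1=d1/np.linalg.norm(d1);d2=d2/np.linalg.norm(d2)
    t=np.linalg.lstsq(np.c_[d1,-d2],o2-o1,rcond=None)[0];p,q=o1+t[0]*d1,o2+t[1]*d2
    return (p+q)/2,np.linalg.norm(p-q)
cs,ct=eyes.capture("side"),eyes.capture("top")
for l,near in (("shaker",[547,-253]),("handle",None),("cup",[428,-122]),("shelf_right",None)):
    g=[]
    for n,c in (("side",cs),("top",ct)):
        for d in eyes.landmark_of(n,l):
            w=world(c,d["point"])
            if near is None or np.hypot(*(w[:2]-near))<30: g.append(ray(c,pix(c,w)));print(l,n,w.round(1));break
    if len(g)==2: p,e=tri(*g);print(l,"tri",p.round(1),e.round(1))
# top mask triangulation of top
for n,c in (("side",cs),("top",ct)):
    for d in eyes.cut_out(n,"shaker"):
        v,u=np.nonzero(d["mask"]);print(n,round(d["p"],2),u.mean().round(1),v.mean().round(1))
print(ctrl.sense()["time_s"])
E
```

```text
case [604.3 167.8] 6.46
case side [603. 168.   0.] [-1. -0.  0.]
shelf_right side [665.  60.   9.] [  48. -114.    9.]
handle side [517. 175. 169.] [-86.  17. 169.]
roof_edge top [645.  64. 210.] [  29. -108.  210.]
shelf_right top [670.  66.  13.] [  54. -109.   13.]
handle top [520. 171. 173.] [-83.  12. 173.]
case side [605. 167.  -2.] [ 0. -1. -2.]
shelf_right side [ 479. -422.    3.] [-191. -572.    3.]
handle side [518. 176. 173.] [-85.  18. 173.]
case top [605. 168.  -0.] [ 0. -0. -0.]
roof_edge top [647.  60. 208.] [  30. -112.  208.]
shelf_right top [670.  62.  11.] [  53. -112.   11.]
handle top [522. 170. 173.] [-81.  12. 173.]
case side [608. 166.  -0.] [ 3. -2. -0.]
shelf_right side [665.  60.  10.] [  48. -114.   10.]
handle side [520. 173. 171.] [-83.  14. 171.]
case top [602. 169.   1.] [-2.  1.  1.]
roof_edge top [646.  61. 212.] [  30. -111.  212.]
shelf_right top [670.  67.  15.] [  54. -108.   15.]
shaker side [ 5.486e+02 -2.551e+02 -5.000e-01]
shaker top [ 5.436e+02 -2.530e+02  1.000e-01]
shaker tri [ 548.9 -251.8   -9.4] 0.5
handle side [521.  174.6 172.9]
cup side [ 4.251e+02 -1.227e+02  2.000e-01]
cup top [ 430.6 -122.8   -0.8]
cup tri [ 426.  -126.2    8.9] 1.1
shelf_right side [663.3  61.5  11.4]
shelf_right top [670.3  66.2  13.3]
shelf_right tri [662.8  58.8  21.4] 6.0
side 0.85 310.8 280.3
side 0.82 334.1 247.2
side 0.81 264.0 306.2
side 0.75 301.7 236.7
side 0.68 258.8 273.2
top 0.93 374.6 302.6
top 0.91 338.9 291.4
top 0.81 324.8 238.8
top 0.6 350.9 221.1
top 0.56 371.2 253.4
2.9
```

View pics/side0.png

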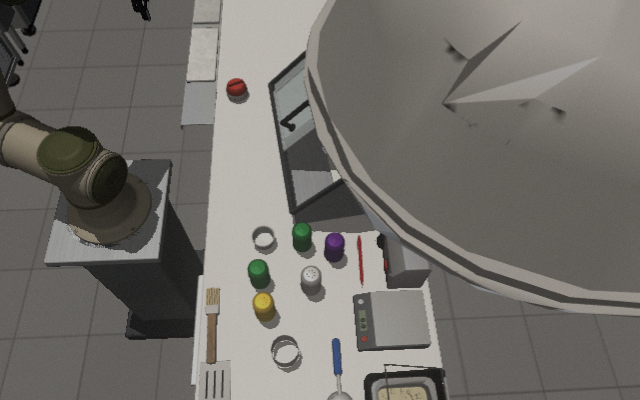

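View pics/top0.png

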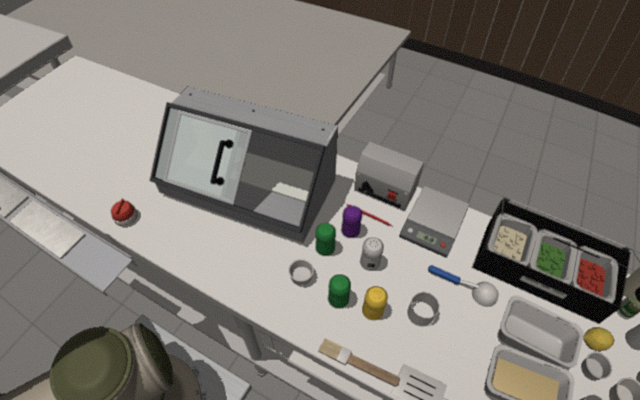

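The side picture shows the shaker at (311,275) with its dome upward, and the case partly hidden by a large lamp shade close to the camera. In the top picture the case's right half is open, with the shelf at about (290,187), and the handle bar runs from (229,143) to (218,182). I'll enlarge the case to measure its yaw from the corners.

```bash
python3 - <<'E'
import cv2
s=cv2.imread("pics/top0.png")
cv2.imwrite("pics/case.png",cv2.resize(s[80:240,145:345],None,fx=3.75,fy=3.75,interpolation=cv2.INTER_CUBIC))
E
```

```text
(no output)
```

View pics/case.png

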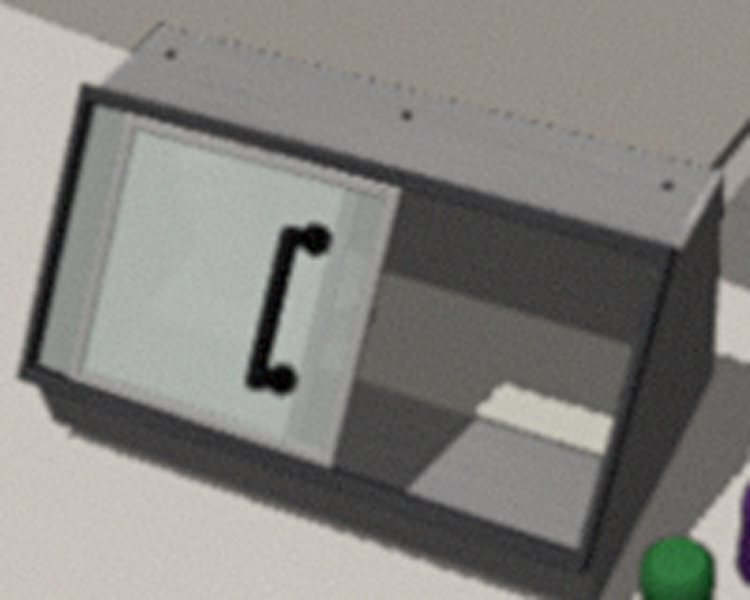

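```bash
python3 - <<'E'
from m import *
c=eyes.capture("top")
pts=[((720,175),(120,-230,210)),((158,25),(120,230,210)),((682,248),(30,-230,210)),((72,432),(-120,230,0)),((105,88),(30,230,210))]
pts=[(np.array(a)/3.75+[145,80]-.4,b) for a,b in pts]
def T(p,b):
    k,s=np.cos(p[2]),np.sin(p[2]);return np.array([p[0]+k*b[0]-s*b[1],p[1]+s*b[0]+k*b[1],b[2]])
for use in (pts,pts[:3],pts[:4]):
    r=least_squares(lambda p:np.concatenate([pix(c,T(p,b))-a for a,b in use]),[603,167,.12])
    print(r.x[:2].round(1),np.degrees(r.x[2]).round(2),r.fun.round(1))
# handle bar ends centreline & window inner rim from crop
for n,u in (("up",(290,232)),("lo",(257,385))):
    print(n,[onz(c,np.array(u)/3.75+[145,80]-.4,z).round(1) for z in (150,205,137)])
p=[604,167.5,np.radians(7.5)]
for y in range(95,131,5):
    hc=np.array([-120+.707*106-27,y,60+.707*106+27]);d=np.array([.707,0,.707])*50
    print(y,T(p,hc).round(1),[(((pix(c,T(p,hc+s*d))+.4-[145,80])*3.75)).round(0) for s in (-1,0,1)])
E
```

```text
[606.5 164.1] 7.66 [ 3.1 -1.9  1.5 -0.3  0.8  1.2 -3.5 -2.1 -2.5  1.4]
[603.4 167.6] 7.72 [ 1.3 -1.7 -0.3 -0.  -1.   1.4]
[604.4 164.1] 8.17 [ 2.6 -2.   0.3  0.4  0.6  1.2 -4.1 -1. ]
up [array([603.1, 226.5, 150. ]), array([560.6, 181.3, 205. ]), array([613.1, 237.2, 137. ])]
lo [array([475.3, 155. , 150. ]), array([442.2, 115.1, 205. ]), array([483.2, 164.5, 137. ])]
95 [520.2 252.3 161.9] [array([168., 349.]), array([184., 279.]), array([200., 209.])]
100 [519.5 257.2 161.9] [array([162., 347.]), array([178., 277.]), array([194., 207.])]
105 [518.9 262.2 161.9] [array([156., 345.]), array([172., 276.]), array([188., 205.])]
110 [518.2 267.2 161.9] [array([150., 343.]), array([166., 274.]), array([182., 203.])]
115 [517.5 272.1 161.9] [array([144., 341.]), array([160., 272.]), array([176., 202.])]
120 [516.9 277.1 161.9] [array([138., 340.]), array([154., 270.]), array([170., 200.])]
125 [516.2 282.  161.9] [array([132., 338.]), array([148., 268.]), array([164., 198.])]
130 [515.6 287.  161.9] [array([126., 336.]), array([142., 266.]), array([158., 196.])]
```

Emit:
step_arm --increments '[{"dx": -0.83,"dy": -0.99,"dz": 0.1},{"dx": -0.83,"dy": -0.99,"dz": 0.1},{"dx": -0.83,"dy": -0.99,"dz": 0.1},{"dx": -0.83,"dy": -0.99,"dz": 0.1},{"dx": -0.83,"dy": -0.99,"dz": 0.1}]' --fingers 80 --squeeze 40

```text
invalid input at $.increments[0]: expected keys dx, dy, dz, wx, wy, wz
```

Emit:
step_arm --increments '[{"dx": -0.83,"dy": -0.99,"dz": 0.1},{"dx": -0.83,"dy": -0.99,"dz": 0.1},{"dx": -0.83,"dy": -0.99,"dz": 0.1},{"dx": -0.83,"dy": -0.99,"dz": 0.1},{"dx": -0.83,"dy": -0.99,"dz": 0.1}]'

```text
invalid input at $.increments[0]: expected keys dx, dy, dz, wx, wy, wz
```

```bash
cat > d.py <<'E'
import sys
from h import *
from scipy.spatial.transform import Rotation as Ro
def tool(az,tilt=45):  # z at azimuth az, tilt below horizontal; y to the left
    a,t=np.radians([az,tilt]);z=np.array([np.cos(a)*np.cos(t),np.sin(a)*np.cos(t),-np.sin(t)])
    y=np.array([-np.sin(a),np.cos(a),0]);return Ro.from_matrix(np.c_[np.cross(y,z),y,z])
def cur():
    s=ctrl.sense();q=s["ee_rot"];return s,s["eef_pos"],Ro.from_quat([q[1],q[2],q[3],q[0]])
def show(p=None,R=None,Rt=None):
    s,p0,R0=cur()
    print("t",s["time_s"],"pos",p0.round(1),"F",s["force"].round(1),"grip",round(s["grip_width"]*85.4,1),round(s["grip_force"],1),"j",s["joints"].round(2))
    if R is not None: print("turn units",((R0.inv()*R).as_rotvec()*180/np.pi/6).round(2))
    if p is not None: print("shift units (current axes)",(R0.inv().apply(np.array(p)-p0)/25).round(2))
E
python3 -c "
from d import *
show([455,-161,167],tool(-45))"
```

```text
t 2.95 pos [126.7 509.5 256.3] F [-0.   0.6 -0.7] grip 85.4 0.0 j [ 1.1   0.31  1.5   0.    1.33 -0.22]
turn units [ 2.03 -7.31  4.9 ]
shift units (current axes) [-19.22 -22.86   3.57]
```

Emit:
step_arm --increments '[{"dx": -0.83,"dy": -0.99,"dz": 0.1,"wx": 0,"wy": 0,"wz": 0},{"dx": -0.83,"dy": -0.99,"dz": 0.1,"wx": 0,"wy": 0,"wz": 0},{"dx": -0.83,"dy": -0.99,"dz": 0.1,"wx": 0,"wy": 0,"wz": 0},{"dx": -0.83,"dy": -0.99,"dz": 0.1,"wx": 0,"wy": 0,"wz": 0},{"dx": -0.83,"dy": -0.99,"dz": 0.1,"wx": 0,"wy": 0,"wz": 0}]' --fingers 80 --squeeze 40

```text
time_s: 3.45
eef_pos: [197.9, 363.2, 243.8]
ee_rot: [0.0, 0.121, 0.993, 0.0]
force: [0.5, 1.0, -0.2]
grip_width: 0.937
grip_force: 0.0
```

Emit:
step_arm --increments '[{"dx": -0.83,"dy": -0.99,"dz": 0.1,"wx": 0,"wy": 0,"wz": 0},{"dx": -0.83,"dy": -0.99,"dz": 0.1,"wx": 0,"wy": 0,"wz": 0},{"dx": -0.83,"dy": -0.99,"dz": 0.1,"wx": 0,"wy": 0,"wz": 0},{"dx": -0.83,"dy": -0.99,"dz": 0.1,"wx": 0,"wy": 0,"wz": 0},{"dx": -0.83,"dy": -0.99,"dz": 0.1,"wx": 0,"wy": 0,"wz": 0}]'

```text
time_s: 3.95
eef_pos: [268.7, 218.0, 231.4]
ee_rot: [0.0, 0.121, 0.993, 0.0]
force: [1.0, 0.2, 0.4]
grip_width: 0.94
grip_force: 0.0
```

```bash
python3 -c "
from d import *
show([455,-161,167],tool(-45))"
```

```text
t 3.95 pos [268.7 218.  231.4] F [1.  0.2 0.4] grip 80.2 0.0 j [ 0.34 -0.07  2.01 -0.    1.21 -0.99]
turn units [ 2.04 -7.31  4.9 ]
shift units (current axes) [-10.89 -12.92   2.58]
```

Emit:
step_arm --increments '[{"dx": -0.84,"dy": -0.99,"dz": 0.2,"wx": 0,"wy": 0,"wz": 0},{"dx": -0.84,"dy": -0.99,"dz": 0.2,"wx": 0,"wy": 0,"wz": 0},{"dx": -0.84,"dy": -0.99,"dz": 0.2,"wx": 0,"wy": 0,"wz": 0},{"dx": -0.84,"dy": -0.99,"dz": 0.2,"wx": 0,"wy": 0,"wz": 0},{"dx": -0.84,"dy": -0.99,"dz": 0.2,"wx": 0,"wy": 0,"wz": 0}]'

```text
time_s: 4.45
eef_pos: [340.8, 72.4, 206.3]
ee_rot: [0.0, 0.122, 0.993, -0.0]
force: [0.8, 1.2, -0.1]
grip_width: 0.939
grip_force: 0.0
```

Emit:
step_arm --increments '[{"dx": -0.84,"dy": -0.99,"dz": 0.2,"wx": 0,"wy": 0,"wz": 0},{"dx": -0.84,"dy": -0.99,"dz": 0.2,"wx": 0,"wy": 0,"wz": 0},{"dx": -0.84,"dy": -0.99,"dz": 0.2,"wx": 0,"wy": 0,"wz": 0},{"dx": -0.84,"dy": -0.99,"dz": 0.2,"wx": 0,"wy": 0,"wz": 0},{"dx": -0.84,"dy": -0.99,"dz": 0.2,"wx": 0,"wy": 0,"wz": 0}]'

```text
time_s: 4.95
eef_pos: [412.9, -73.1, 181.2]
ee_rot: [0.0, 0.122, 0.993, -0.0]
force: [0.2, -0.8, 1.1]
grip_width: 0.936
grip_force: 0.0
```

Emit:
step_arm --increments '[{"dx": -0.84,"dy": -0.99,"dz": 0.2,"wx": 0,"wy": 0,"wz": 0},{"dx": -0.84,"dy": -0.99,"dz": 0.2,"wx": 0,"wy": 0,"wz": 0},{"dx": -0.84,"dy": -0.99,"dz": 0.2,"wx": 0,"wy": 0,"wz": 0}]'

```text
time_s: 5.25
eef_pos: [456.1, -160.3, 166.1]
ee_rot: [0.0, 0.122, 0.993, -0.0]
force: [1.0, -0.6, -0.5]
grip_width: 0.934
grip_force: 0.0
```

Emit:
step_arm --increments '[{"dx": 0,"dy": 0,"dz": 0,"wx": 0.2,"wy": -0.73,"wz": 0.49},{"dx": 0,"dy": 0,"dz": 0,"wx": 0.2,"wy": -0.73,"wz": 0.49},{"dx": 0,"dy": 0,"dz": 0,"wx": 0.2,"wy": -0.73,"wz": 0.49},{"dx": 0,"dy": 0,"dz": 0,"wx": 0.2,"wy": -0.73,"wz": 0.49},{"dx": 0,"dy": 0,"dz": 0,"wx": 0.2,"wy": -0.73,"wz": 0.49}]'

```text
time_s: 5.75
eef_pos: [455.6, -159.0, 166.6]
ee_rot: [0.183, 0.245, 0.949, -0.075]
force: [0.5, -0.7, -0.1]
grip_width: 0.936
grip_force: 0.0
```

Emit:
step_arm --increments '[{"dx": 0,"dy": 0,"dz": 0,"wx": 0.2,"wy": -0.73,"wz": 0.49},{"dx": 0,"dy": 0,"dz": 0,"wx": 0.2,"wy": -0.73,"wz": 0.49},{"dx": 0,"dy": 0,"dz": 0,"wx": 0.2,"wy": -0.73,"wz": 0.49},{"dx": 0,"dy": 0,"dz": 0,"wx": 0.2,"wy": -0.73,"wz": 0.49},{"dx": 0,"dy": 0,"dz": 0,"wx": 0.2,"wy": -0.73,"wz": 0.49}]'

```text
time_s: 6.25
eef_pos: [453.3, -162.3, 166.1]
ee_rot: [0.31, 0.332, 0.88, -0.137]
force: [-0.4, -0.1, 0.4]
grip_width: 0.938
grip_force: 0.0
```

```bash
python3 - <<'E'
from d import *
for n in ("side","top"):
    c=eyes.capture(n); cv2.imwrite(f"pics/{n}1.png",c["frame"])
    for d in eyes.landmark_of(n,"shaker"):
        w=world(c,d["point"])
        if np.hypot(*(w[:2]-[547,-253]))<40: print(n,w.round(1),round(d["p"],2))
R=tool(-45);g=np.array([547,-253.5,37]);show(g+R.apply([0,0,-4]),R)
a,b=cv2.imread("pics/side1.png")[130:400,150:470],cv2.imread("pics/top1.png")[130:400,200:520]
cv2.imwrite("pics/v1.png",np.hstack([cv2.resize(a,(400,338)),cv2.resize(b,(400,338))]))
E
```

```text
side [ 544.5 -256.9   -0.6] 0.63
top [ 5.439e+02 -2.503e+02  1.000e-01] 0.79
t 6.45 pos [ 453.4 -162.5  166.2] F [0.8 0.1 0.4] grip 79.9 0.0 j [-0.5   0.14  2.15 -0.77  0.25 -0.66]
turn units [ 0.08 -0.92  0.61]
shift units (current axes) [-0.73 -0.01  7.15]
```

View pics/v1.png

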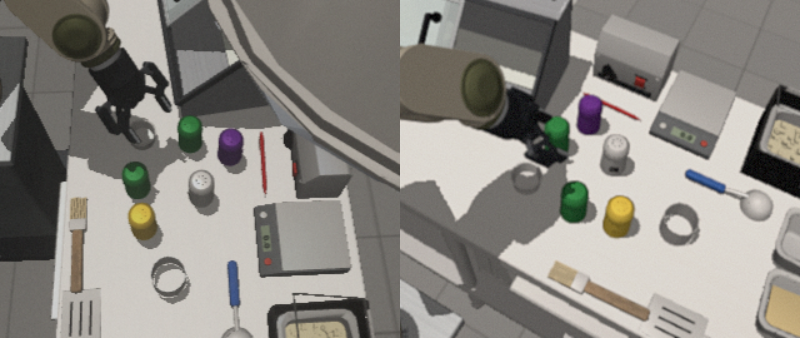

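```bash
cat > k.py <<'E'
from d import *
from scipy.optimize import least_squares
def fk(j,P):
    a1,h,l2,e,l3,L,lat=P
    A=Ro.from_euler('ZY',[j[0],j[1]]);B=A*Ro.from_euler('y',j[2]);C=B*Ro.from_euler('ZYZ',[j[3],j[4],j[5]])
    p=Ro.from_euler('z',j[0]).apply([a1,lat,h])+A.apply([0,0,l2])+B.apply([e,0,l3])+C.apply([0,0,L])
    return p,C*Ro.from_euler('z',np.pi/2)
E
python3 - <<'E'
from k import *
s,p,R=cur();print(s["joints"],(fk(s["joints"],[0]*7)[1].inv()*R).magnitude())
D=[([1.10361460,3.12862470e-01,1.49769567,0,1.33099317,-.223416289],[126.739,509.479,256.315],1),([.34,-.07,2.01,0,1.21,-.99],[268.7,218,231.4],.1),(s["joints"],p,1)]
def f(P): return np.concatenate([w*(fk(j,P)[0]-q) for j,q,w in D]+[[.001*P[0],.003*P[3]]])
r=least_squares(f,[0,400,454,0,395,200,116]);print(r.x.round(1),f(r.x).round(1))
E
```

```text
[-0.50460123  0.14129733  2.15101448 -0.77243348  0.24724431 -0.6591621 ] 3.6348149084233214e-16
[  1.6 207.1 434.1  40.4 397.7 230.  116.3] [ 0.  -0.   0.  -0.   0.  -0.3  0.   0.   0.   0.   0.1]
```

```bash
cat >> k.py <<'E'
P0=[1.6,207.1,434.1,40.4,397.7,230.,116.3]
lo=np.array([-2.94,-.97,.19,-1.23,.02,-2.88]);hi=np.array([2.94,2.17,2.56,4.37,3.11,2.88])
def ik(p,R,j0):
    def f(j):
        q,Q=fk(j,P0);return np.r_[(q-p)/100,(Q.inv()*R).as_rotvec()]
    r=least_squares(f,np.clip(j0,lo+.001,hi-.001),bounds=(lo,hi));return r.x,np.linalg.norm(r.fun)
E
cat > s.py <<'E'
from k import *
def best(p,R):
    o=[]
    for a in (-.9,-.3,.2,1,2,3):
        for j6 in (-2,0,2):
            j,e=ik(p,R,[np.arctan2(p[1],p[0])-.2,.5,1.5,a,.6,j6])
            if e<1e-3 and not any(np.abs(j-k).max()<.05 for k in o): o.append(j)
    return o
T0=np.array([604,167,0]);
for tilt in (40,45,50,55):
    for name,g,az in [("pick",[547,-253.5,37],-45),("pick",[547,-253.5,37],-35),("pickhi",[547,-253.5,200],-45),("place",[676,64,50],7.5),("prepl",[676-99,64-13,150],7.5),("handle",[518,173,170],7.5),("handle",[490,-40,170],7.5)]:
        R=tool(az,tilt)
        for RR,f in ((R,"L"),(R*Ro.from_euler('z',np.pi),"R")):
            for j in best(np.array(g)+R.apply([0,0,-6]),RR): print(tilt,name,az,f,j.round(2))
E
python3 s.py
```

```text
40 pick -45 L [-0.56  0.64  1.99  3.61  0.38  1.27]
40 pick -45 R [-0.56  0.64  1.99  3.61  0.38 -1.87]
40 pick -35 L [-0.64  0.63  2.02  3.09  0.38  1.6 ]
40 pick -35 R [-0.64  0.63  2.02  3.09  0.38 -1.54]
40 pickhi -45 L [-0.56  0.29  1.92 -1.2   0.18 -0.23]
40 place 7.5 L [-0.15  0.69  1.81  2.31  0.3   2.19]
40 place 7.5 R [-0.15  0.69  1.81  2.31  0.3  -0.95]
40 prepl 7.5 L [-0.23  0.32  2.07  1.87  0.28  2.6 ]
40 prepl 7.5 R [-0.23  0.32  2.07  1.87  0.28 -0.55]
40 handle 7.5 L [0.1  0.22 2.13 2.83 0.09 1.86]
40 handle 7.5 R [ 0.1   0.22  2.13  2.83  0.09 -1.28]
40 handle 7.5 L [-0.58  0.11  2.27  1.53  0.52  2.68]
40 handle 7.5 R [-0.58  0.11  2.27  1.53  0.52 -0.46]
45 pick -45 L [-0.57  0.62  1.95  3.8   0.25  1.09]
45 pick -45 R [-0.57  0.62  1.95  3.8   0.25 -2.05]
45 pick -35 L [-0.63  0.61  1.98  3.07  0.23  1.63]
45 pick -35 R [-0.63  0.61  1.98  3.07  0.23 -1.52]
45 pickhi -45 L [-0.57  0.29  1.87 -0.65  0.26 -0.78]
45 pickhi -45 R [-0.57  0.29  1.87 -0.65  0.26  2.36]
45 place 7.5 L [-0.15  0.67  1.76  1.88  0.2   2.63]
45 place 7.5 R [-0.15  0.67  1.76  1.88  0.2  -
[... 883 characters left out ...]
   0.14 -0.41]
55 pick -45 R [-0.58  0.6   1.87 -1.    0.14  2.73]
55 pick -35 L [-0.63  0.59  1.89  0.24  0.05 -1.82]
55 pick -35 R [-0.63  0.59  1.89  0.24  0.05  1.32]
55 pickhi -45 L [-0.58  0.31  1.76 -0.25  0.48 -1.18]
55 pickhi -45 R [-0.58  0.31  1.76 -0.25  0.48  1.96]
55 place 7.5 L [-0.13  0.67  1.66  0.61  0.26 -2.38]
55 place 7.5 R [-0.13  0.67  1.66  0.61  0.26  0.76]
55 prepl 7.5 L [-0.19  0.32  1.91  0.52  0.37 -2.33]
55 prepl 7.5 R [-0.19  0.32  1.91  0.52  0.37  0.81]
55 handle 7.5 L [ 0.1   0.23  1.97  0.05  0.33 -1.65]
55 handle 7.5 R [0.1  0.23 1.97 0.05 0.33 1.49]
55 handle 7.5 L [-0.49  0.11  2.11  0.74  0.52 -2.77]
55 handle 7.5 R [-0.49  0.11  2.11  0.74  0.52  0.37]
```

The pictures show the shaker still standing at (202,187) in the left crop and (616,155) in the right crop. The gripper is near the cup but above it. At 45° the tool lines up with the forearm, which is a wrist singularity, so I'll pick a tilt and azimuth branch that avoids it and plan the path.

```bash
cat > s2.py <<'E'
from k import *
fl=Ro.from_euler('z',np.pi)
g=np.array([547,-253.5,42])
s,p,R0=cur();j=s["joints"]
def run(name,p0,p1,R0,R1,j,n=12,quiet=False):
    rv=(R0.inv()*R1).as_rotvec();mx=0;J=[j]
    for k in range(1,n+1):
        j,e=ik(p0+(p1-p0)*k/n,R0*Ro.from_rotvec(rv*k/n),j);J.append(j);mx=max(mx,e)
    d=np.abs(np.diff(J,axis=0)).max(0)
    print(name,"rotunits",(np.degrees(rv)/6).round(1),"err",round(mx,3),"end",j.round(2),"min j5",round(min(a[4] for a in J),2),"j4",round(min(a[3] for a in J),2),round(max(a[3] for a in J),2),"maxstep",d.round(2));return j
for tilt in (48,50,53):
  for az in (-15,-8):
    R=tool(az,tilt)*fl;pg=g+R.apply([0,0,-6]);pp=pg+R.apply([0,0,-110])
    print("== tilt",tilt,az)
    a=run("turn",p,p,R0,R,j,20)
    a=run("topre",p,pp,R,R,a)
    a=run("in",pp,pg,R,R,a)
    up=pg+[0,0,170];a=run("lift",pg,up,R,R,a)
    Rp=tool(10,tilt)*fl;gp=np.array([673,64,56]);q=gp+Rp.apply([0,0,-6]);qq=q+[-130,-17,120]
    a=run("carry",up,qq,R,Rp,a,20)
    a=run("in",qq,q,Rp,Rp,a,15)
    a=run("out",q,qq,Rp,Rp,a,15)
    Rh=tool(7.5,55)*fl;h=np.array([518,173,170.])+Rh.apply([0,0,-6]);hh=h+Rh.apply([0,0,-80])
    a=run("toh",qq,hh,Rp,Rh,a,20);a=run("h",hh,h,Rh,Rh,a);a=run("slide",h,h+[28,-213,0],Rh,Rh,a,20)
E
python3 s2.py
```

```text
== tilt 48 -15
turn rotunits [-0.7  4.5 26.4] err 0.0 end [-0.74  0.1   2.22  1.16  0.35  0.06] min j5 0.25 j4 -0.77 1.16 maxstep [0.02 0.   0.01 0.12 0.02 0.04]
topre rotunits [0. 0. 0.] err 0.0 end [-0.85  0.29  2.13  1.37  0.39 -0.24] min j5 0.35 j4 1.16 1.37 maxstep [0.01 0.02 0.01 0.02 0.   0.03]
in rotunits [0. 0. 0.] err 0.0 end [-0.76  0.59  1.96  1.78  0.33 -0.6 ] min j5 0.33 j4 1.37 1.78 maxstep [0.01 0.03 0.02 0.04 0.01 0.04]
lift rotunits [0. 0. 0.] err 0.0 end [-0.76  0.26  1.85  0.76  0.48  0.49] min j5 0.32 j4 0.76 1.78 maxstep [0.   0.03 0.02 0.1  0.03 0.11]
carry rotunits [ 2.8  0.  -3.1] err 0.0 end [-0.25  0.2   2.05  0.96  0.35  0.31] min j5 0.35 j4 0.76 0.96 maxstep [0.03 0.01 0.02 0.01 0.01 0.02]
in rotunits [0. 0. 0.] err 0.0 end [-0.16  0.65  1.74  1.4   0.22 -0.07] min j5 0.22 j4 0.96 1.4 maxstep [0.01 0.03 0.03 0.04 0.02 0.03]
out rotunits [0. 0. 0.] err 0.0 end [-0.25  0.2   2.05  0.96  0.35  0.31] min j5 0.22 j4 0.96 1.4 maxstep [0.01 0.03 0.03 0.04 0.02 0.03]
toh rotunits [-0.3 -1.2  0.3] err 0.0 end [0.1  0.02 2.   0.04 0.5  1.51] min j5 0.34 j4 0.04 0.9
[... 6680 characters left out ...]
1 0.01 0.02]
in rotunits [0. 0. 0.] err 0.0 end [-0.15  0.65  1.69  0.84  0.26  0.49] min j5 0.26 j4 0.65 0.84 maxstep [0.01 0.03 0.03 0.02 0.02 0.01]
out rotunits [0. 0. 0.] err 0.0 end [-0.24  0.2   2.    0.65  0.41  0.63] min j5 0.26 j4 0.65 0.84 maxstep [0.01 0.03 0.03 0.02 0.02 0.01]
toh rotunits [-0.2 -0.3  0.3] err 0.0 end [0.1  0.02 2.   0.04 0.5  1.51] min j5 0.41 j4 0.04 0.65 maxstep [0.02 0.01 0.   0.03 0.01 0.05]
h rotunits [0. 0. 0.] err 0.0 end [0.1  0.23 1.97 0.05 0.33 1.49] min j5 0.33 j4 0.04 0.05 maxstep [0.   0.02 0.   0.   0.02 0.  ]
slide rotunits [0. 0. 0.] err 0.0 end [-0.42  0.23  1.97  0.68  0.5   0.49] min j5 0.33 j4 0.05 0.68 maxstep [0.03 0.01 0.01 0.05 0.01 0.07]
```

Emit:
step_arm --increments '[{"dx": 0,"dy": 0,"dz": 0,"wx": -0.01,"wy": 0.18,"wz": 0.96},{"dx": 0,"dy": 0,"dz": 0,"wx": -0.01,"wy": 0.18,"wz": 0.96},{"dx": 0,"dy": 0,"dz": 0,"wx": -0.01,"wy": 0.18,"wz": 0.96},{"dx": 0,"dy": 0,"dz": 0,"wx": -0.01,"wy": 0.18,"wz": 0.96},{"dx": 0,"dy": 0,"dz": 0,"wx": -0.01,"wy": 0.18,"wz": 0.96}]'

```text
time_s: 6.95
eef_pos: [453.7, -162.5, 166.4]
ee_rot: [0.292, 0.547, 0.784, -0.037]
force: [0.1, -0.5, -0.0]
grip_width: 0.934
grip_force: 0.0
```

Emit:
step_arm --increments '[{"dx": 0,"dy": 0,"dz": 0,"wx": -0.01,"wy": 0.18,"wz": 0.96},{"dx": 0,"dy": 0,"dz": 0,"wx": -0.01,"wy": 0.18,"wz": 0.96},{"dx": 0,"dy": 0,"dz": 0,"wx": -0.01,"wy": 0.18,"wz": 0.96},{"dx": 0,"dy": 0,"dz": 0,"wx": -0.01,"wy": 0.18,"wz": 0.96},{"dx": 0,"dy": 0,"dz": 0,"wx": -0.01,"wy": 0.18,"wz": 0.96}]'

```text
time_s: 7.45
eef_pos: [453.8, -162.6, 166.5]
ee_rot: [0.257, 0.725, 0.636, 0.065]
force: [-0.1, 0.1, -0.0]
grip_width: 0.935
grip_force: 0.0
```

Emit:
step_arm --increments '[{"dx": 0,"dy": 0,"dz": 0,"wx": -0.01,"wy": 0.18,"wz": 0.96},{"dx": 0,"dy": 0,"dz": 0,"wx": -0.01,"wy": 0.18,"wz": 0.96},{"dx": 0,"dy": 0,"dz": 0,"wx": -0.01,"wy": 0.18,"wz": 0.96},{"dx": 0,"dy": 0,"dz": 0,"wx": -0.01,"wy": 0.18,"wz": 0.96},{"dx": 0,"dy": 0,"dz": 0,"wx": -0.01,"wy": 0.18,"wz": 0.96}]'

```text
time_s: 7.95
eef_pos: [453.9, -162.6, 166.6]
ee_rot: [0.205, 0.855, 0.447, 0.163]
force: [1.2, 0.5, -0.7]
grip_width: 0.932
grip_force: 0.0
```

Emit:
step_arm --increments '[{"dx": 0,"dy": 0,"dz": 0,"wx": -0.01,"wy": 0.18,"wz": 0.96},{"dx": 0,"dy": 0,"dz": 0,"wx": -0.01,"wy": 0.18,"wz": 0.96},{"dx": 0,"dy": 0,"dz": 0,"wx": -0.01,"wy": 0.18,"wz": 0.96},{"dx": 0,"dy": 0,"dz": 0,"wx": -0.01,"wy": 0.18,"wz": 0.96},{"dx": 0,"dy": 0,"dz": 0,"wx": -0.01,"wy": 0.18,"wz": 0.96}]'

```text
time_s: 8.45
eef_pos: [454.0, -162.8, 166.8]
ee_rot: [0.14, 0.93, 0.229, 0.25]
force: [0.5, -0.6, -0.7]
grip_width: 0.938
grip_force: 0.0
```

Emit:
step_arm --increments '[{"dx": 0,"dy": 0,"dz": 0,"wx": -0.01,"wy": 0.18,"wz": 0.96},{"dx": 0,"dy": 0,"dz": 0,"wx": -0.01,"wy": 0.18,"wz": 0.96},{"dx": 0,"dy": 0,"dz": 0,"wx": -0.01,"wy": 0.18,"wz": 0.96},{"dx": 0,"dy": 0,"dz": 0,"wx": -0.01,"wy": 0.18,"wz": 0.96},{"dx": 0,"dy": 0,"dz": 0,"wx": -0.01,"wy": 0.18,"wz": 0.96}]'

```text
time_s: 8.95
eef_pos: [454.0, -163.0, 166.9]
ee_rot: [0.066, 0.945, -0.004, 0.32]
force: [0.2, 0.4, -0.3]
grip_width: 0.936
grip_force: 0.0
```

```bash
python3 - <<'E'
from d import *
R=tool(-12,50)*Ro.from_euler('z',np.pi);g=np.array([547,-253.5,42]);pg=g+R.apply([0,0,-6])
show(pg+R.apply([0,0,-140]),R)
E
```

```text
t 8.95 pos [ 454.  -163.   166.9] F [ 0.2  0.4 -0.3] grip 80.0 0.0 j [-0.75  0.11  2.18  0.91  0.42  0.06]
turn units [-0.05  0.3   1.91]
shift units (current axes) [-0.38  2.75  0.8 ]
```

Emit:
step_arm --increments '[{"dx": 0,"dy": 0,"dz": 0,"wx": -0.02,"wy": 0.15,"wz": 0.96},{"dx": 0,"dy": 0,"dz": 0,"wx": -0.02,"wy": 0.15,"wz": 0.95},{"dx": 0,"dy": 0,"dz": 0,"wx": 0,"wy": 0,"wz": 0}]'

```text
time_s: 9.25
eef_pos: [453.7, -162.8, 166.5]
ee_rot: [0.036, 0.935, -0.097, 0.339]
force: [-0.4, 0.2, -0.3]
grip_width: 0.936
grip_force: 0.0
```

```bash
python3 - <<'E'
from d import *
R=tool(-12,50)*Ro.from_euler('z',np.pi);g=np.array([547,-253.5,42]);pg=g+R.apply([0,0,-6])
show(pg+R.apply([0,0,-140]),R)
show(pg,R)
E
```

```text
t 9.25 pos [ 453.7 -162.8  166.5] F [-0.4  0.2 -0.3] grip 79.9 0.0 j [-0.76  0.1   2.2   1.02  0.4   0.15]
turn units [-0.01  0.02  0.03]
shift units (current axes) [0.17 2.77 0.8 ]
t 9.25 pos [ 453.7 -162.8  166.5] F [-0.4  0.2 -0.3] grip 79.9 0.0 j [-0.76  0.1   2.2   1.02  0.4   0.15]
turn units [-0.01  0.02  0.03]
shift units (current axes) [0.18 2.78 6.4 ]
```

Emit:
step_arm --increments '[{"dx": 0.06,"dy": 0.93,"dz": 0.2,"wx": 0,"wy": 0,"wz": 0},{"dx": 0.06,"dy": 0.93,"dz": 0.2,"wx": 0,"wy": 0,"wz": 0},{"dx": 0.06,"dy": 0.92,"dz": 0.4,"wx": 0,"wy": 0,"wz": 0},{"dx": 0,"dy": 0,"dz": 0.9,"wx": 0,"wy": 0,"wz": 0},{"dx": 0,"dy": 0,"dz": 0.9,"wx": 0,"wy": 0,"wz": 0}]'

```text
time_s: 9.75
eef_pos: [483.9, -241.3, 119.2]
ee_rot: [0.037, 0.935, -0.095, 0.339]
force: [-0.9, -0.1, -0.4]
grip_width: 0.935
grip_force: 0.0
```

Emit:
step_arm --increments '[{"dx": 0,"dy": 0,"dz": 0.8,"wx": 0,"wy": 0,"wz": 0},{"dx": 0,"dy": 0,"dz": 0,"wx": 0,"wy": 0,"wz": 0}]'

```text
time_s: 9.95
eef_pos: [496.3, -242.5, 102.4]
ee_rot: [0.035, 0.936, -0.095, 0.338]
force: [0.8, -0.2, 0.5]
grip_width: 0.934
grip_force: 0.0
```

```bash
python3 - <<'E'
from d import *
for n in ("side","top"):
    c=eyes.capture(n); cv2.imwrite(f"pics/{n}2.png",c["frame"])
    for d in eyes.landmark_of(n,"shaker"):
        w=world(c,d["point"])
        if np.hypot(*(w[:2]-[547,-253]))<40: print(n,w.round(1),round(d["p"],2))
R=tool(-12,50)*Ro.from_euler('z',np.pi);g=np.array([547,-253.5,42]);show(g+R.apply([0,0,-4]),R)
a,b=cv2.imread("pics/side2.png")[180:340,200:400],cv2.imread("pics/top2.png")[180:340,270:470]
cv2.imwrite("pics/v2.png",np.hstack([cv2.resize(a,(400,320)),cv2.resize(b,(400,320))]))
E
```

```text
side [ 549.3 -252.1   -3.3] 0.96
top [ 542.2 -252.2   -1.6] 0.57
t 10.15 pos [ 495.6 -242.6  104.6] F [0.  0.1 0.2] grip 80.0 0.0 j [-0.83  0.38  2.05  1.3   0.4  -0.21]
turn units [-0.01  0.03  0.04]
shift units (current axes) [ 0.01 -0.    3.11]
```

View pics/v2.png

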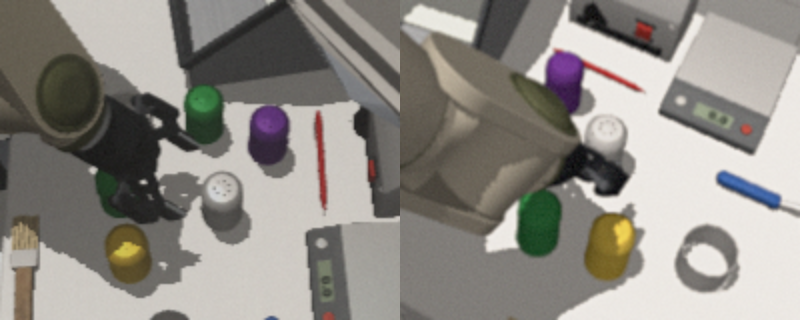

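Left crop: the fingertips at (190,145) and (180,210) straddle the line to the shaker's dome at (222,188), about 50 mm ahead along azimuth −12°. Green at (205,105) and yellow are clear of the fingers. I'll go in and close.

Emit:
step_arm --increments '[{"dx": 0,"dy": 0,"dz": 0.8,"wx": 0,"wy": 0,"wz": 0},{"dx": 0,"dy": 0,"dz": 0.8,"wx": 0,"wy": 0,"wz": 0},{"dx": 0,"dy": 0,"dz": 0.8,"wx": 0,"wy": 0,"wz": 0},{"dx": 0,"dy": 0,"dz": 0.7,"wx": 0,"wy": 0,"wz": 0},{"dx": 0,"dy": 0,"dz": 0,"wx": 0,"wy": 0,"wz": 0}]'

```text
time_s: 10.65
eef_pos: [544.4, -252.7, 43.8]
ee_rot: [0.035, 0.935, -0.096, 0.338]
force: [-0.7, -0.9, 0.2]
grip_width: 0.936
grip_force: 0.0
```

Emit:
step_arm --increments '[{"dx": 0,"dy": 0,"dz": 0,"wx": 0,"wy": 0,"wz": 0},{"dx": 0,"dy": 0,"dz": 0,"wx": 0,"wy": 0,"wz": 0},{"dx": 0,"dy": 0,"dz": 0,"wx": 0,"wy": 0,"wz": 0},{"dx": 0,"dy": 0,"dz": 0,"wx": 0,"wy": 0,"wz": 0},{"dx": 0,"dy": 0,"dz": 0,"wx": 0,"wy": 0,"wz": 0}]' --fingers 30 --squeeze 45

```text
time_s: 11.15
eef_pos: [544.2, -253.0, 45.4]
ee_rot: [0.036, 0.935, -0.097, 0.339]
force: [-5.9, 1.8, 7.9]
grip_width: 0.596
grip_force: 47.1
```

```bash
python3 - <<'E'
from d import *
R=tool(-12,50)*Ro.from_euler('z',np.pi);g=np.array([547,-253.5,42]);p=g+R.apply([0,0,-4]);show(p,R);show(p+[0,0,150],R)
E
```

```text
t 11.15 pos [ 544.2 -253.    45.4] F [-5.9  1.8  7.9] grip 50.9 47.1 j [-0.76  0.58  1.93  1.55  0.35 -0.43]
turn units [-0.    0.02  0.03]
shift units (current axes) [-0.   -0.    0.02]
t 11.15 pos [ 544.2 -253.    45.4] F [-5.9  1.8  7.9] grip 50.9 47.1 j [-0.76  0.58  1.93  1.55  0.35 -0.43]
turn units [-0.    0.02  0.03]
shift units (current axes) [ 3.85  0.01 -4.59]
```

Emit:
step_arm --increments '[{"dx": 0.32,"dy": 0,"dz": -0.38,"wx": 0,"wy": 0,"wz": 0},{"dx": 0.5,"dy": 0,"dz": -0.6,"wx": 0,"wy": 0,"wz": 0},{"dx": 0.5,"dy": 0,"dz": -0.6,"wx": 0,"wy": 0,"wz": 0},{"dx": 0.5,"dy": 0,"dz": -0.6,"wx": 0,"wy": 0,"wz": 0},{"dx": 0.5,"dy": 0,"dz": -0.6,"wx": 0,"wy": 0,"wz": 0}]'

```text
time_s: 11.65
eef_pos: [543.8, -252.5, 135.6]
ee_rot: [0.036, 0.935, -0.097, 0.338]
force: [0.5, -0.0, -1.0]
grip_width: 0.597
grip_force: 47.2
```

Emit:
step_arm --increments '[{"dx": 0.5,"dy": 0,"dz": -0.6,"wx": 0,"wy": 0,"wz": 0},{"dx": 0.5,"dy": 0,"dz": -0.6,"wx": 0,"wy": 0,"wz": 0},{"dx": 0.5,"dy": 0,"dz": -0.6,"wx": 0,"wy": 0,"wz": 0},{"dx": 0,"dy": 0,"dz": 0,"wx": 0,"wy": 0,"wz": 0}]'

```text
time_s: 12.05
eef_pos: [544.7, -253.1, 195.9]
ee_rot: [0.037, 0.935, -0.096, 0.34]
force: [0.6, 0.1, -1.1]
grip_width: 0.598
grip_force: 47.2
```

```bash
python3 - <<'E'
from d import *
for n in ("side","top"):
    c=eyes.capture(n); cv2.imwrite(f"pics/{n}3.png",c["frame"])
    for d in eyes.landmark_of(n,"shaker"): print(n,world(c,d["point"]).round(1),round(d["p"],2))
fl=Ro.from_euler('z',np.pi)
R=tool(10,50)*fl
s,p0,R0=cur();print("grasp pt now",p0+R0.apply([0,0,6]),R0.as_matrix().round(2).tolist())
# offset of grasp point above shaker base: 44-ish ; place
a=np.radians(7.5);C=np.array([604,167,0])+np.array([np.cos(a)*55+np.sin(a)*112,np.sin(a)*55-np.cos(a)*112,0]);print("place",C)
pre=C+[-130*np.cos(a),-130*np.sin(a),43+12+120]
show(pre+R.apply([0,0,-4]),R)
print("after turn shift",(R.inv().apply(pre+R.apply([0,0,-4])-p0)/25).round(2))
E
```

```text
side [ 543.9 -253.6  153.4] 0.91
side [ 4.309e+02 -3.156e+02 -3.000e-01] 0.72
side [ 420.5 -230.9    1.7] 0.64
side [ 613.  -163.2   -1.5] 0.57
side [ 527.5 -132.1   -3.4] 0.35
top [ 418.7 -231.7    2. ] 0.8
top [ 432.  -316.2   -1.6] 0.62
top [ 546.1 -251.6  143.6] 0.55
top [ 528.8 -131.2   -2.4] 0.46
grasp pt now [ 547.61304029 -253.01249652  187.27099292] [[0.75, -0.21, 0.62], [-0.16, -0.98, -0.13], [0.64, -0.0, -0.77]]
place [673.1484009  63.1371161   0.       ]
t 12.25 pos [ 543.9 -252.2  191.9] F [-0.8 -0.1 -1. ] grip 50.7 47.2 j [-0.76  0.3   1.85  0.77  0.5   0.42]
turn units [ 2.33  0.05 -2.79]
shift units (current axes) [ -2.3  -11.65  -1.19]
after turn shift [  1.17 -11.75   1.7 ]
```

Emit:
step_arm --increments '[{"dx": 0,"dy": 0,"dz": 0,"wx": 0.58,"wy": 0.01,"wz": -0.7},{"dx": 0,"dy": 0,"dz": 0,"wx": 0.58,"wy": 0.01,"wz": -0.7},{"dx": 0,"dy": 0,"dz": 0,"wx": 0.58,"wy": 0.01,"wz": -0.7},{"dx": 0,"dy": 0,"dz": 0,"wx": 0.58,"wy": 0.01,"wz": -0.7},{"dx": 0,"dy": 0,"dz": 0,"wx": 0,"wy": 0,"wz": 0}]'

```text
time_s: 12.75
eef_pos: [544.1, -253.4, 192.0]
ee_rot: [-0.029, 0.936, 0.082, 0.34]
force: [-0.2, -1.0, -0.8]
grip_width: 0.598
grip_force: 47.2
```

```bash
cat > c.py <<'E'
from d import *
fl=Ro.from_euler('z',np.pi);A=np.radians(7.5)
def case(x,y,z): return np.array([604+np.cos(A)*x-np.sin(A)*y,167+np.sin(A)*x+np.cos(A)*y,z])
def tcp(x,y,base,az=10): # TCP for shaker standing at case x,y with its base at z
    a=np.radians(az);return case(x,y,base+45.4)-3*np.array([np.cos(a),np.sin(a),0])
E
python3 - <<'E'
from c import *
show(tcp(-95,-112,147),tool(10,50)*fl)
E
```

```text
t 12.75 pos [ 544.1 -253.4  192. ] F [-0.2 -1.  -0.8] grip 51.1 47.2 j [-0.85  0.36  1.77  0.86  0.81 -0.  ]
turn units [0.01 0.01 0.  ]
shift units (current axes) [  0.91 -11.84   0.72]
```

Emit:
step_arm --increments '[{"dx": 0.08,"dy": -0.6,"dz": 0.06,"wx": 0,"wy": 0,"wz": 0},{"dx": 0.08,"dy": -0.9,"dz": 0.06,"wx": 0,"wy": 0,"wz": 0},{"dx": 0.08,"dy": -0.9,"dz": 0.06,"wx": 0,"wy": 0,"wz": 0},{"dx": 0.08,"dy": -0.9,"dz": 0.06,"wx": 0,"wy": 0,"wz": 0},{"dx": 0.08,"dy": -0.9,"dz": 0.06,"wx": 0,"wy": 0,"wz": 0}]'

```text
time_s: 13.25
eef_pos: [537.8, -144.6, 193.2]
ee_rot: [-0.029, 0.936, 0.081, 0.34]
force: [1.5, -0.7, -0.8]
grip_width: 0.602
grip_force: 47.2
```

Emit:
step_arm --increments '[{"dx": 0.08,"dy": -0.9,"dz": 0.06,"wx": 0,"wy": 0,"wz": 0},{"dx": 0.08,"dy": -0.9,"dz": 0.06,"wx": 0,"wy": 0,"wz": 0},{"dx": 0.08,"dy": -0.9,"dz": 0.06,"wx": 0,"wy": 0,"wz": 0},{"dx": 0.08,"dy": -0.9,"dz": 0.06,"wx": 0,"wy": 0,"wz": 0},{"dx": 0.08,"dy": -0.9,"dz": 0.06,"wx": 0,"wy": 0,"wz": 0}]'

```text
time_s: 13.75
eef_pos: [530.2, -31.8, 193.6]
ee_rot: [-0.029, 0.936, 0.082, 0.341]
force: [-0.3, 0.3, -1.7]
grip_width: 0.595
grip_force: 47.2
```

Emit:
step_arm --increments '[{"dx": 0.06,"dy": -0.9,"dz": 0.06,"wx": 0,"wy": 0,"wz": 0},{"dx": 0.06,"dy": -0.9,"dz": 0.06,"wx": 0,"wy": 0,"wz": 0},{"dx": 0,"dy": -0.7,"dz": 0,"wx": 0,"wy": 0,"wz": 0},{"dx": 0,"dy": -0.6,"dz": 0,"wx": 0,"wy": 0,"wz": 0},{"dx": 0,"dy": 0,"dz": 0,"wx": 0,"wy": 0,"wz": 0}]'

```text
time_s: 14.25
eef_pos: [520.5, 45.5, 193.0]
ee_rot: [-0.029, 0.936, 0.083, 0.34]
force: [-0.3, 0.8, -1.7]
grip_width: 0.597
grip_force: 47.2
```

```bash
python3 - <<'E'
from c import *
for n in ("side","top"):
    c=eyes.capture(n); cv2.imwrite(f"pics/{n}4.png",c["frame"])
    for l in ("shaker","roof_edge","shelf_right","case"):
        for d in eyes.landmark_of(n,l)[:3]:
            w=world(c,d["point"]);print(n,l,w.round(1),round(d["p"],2))
show(tcp(-95,-112,147),tool(10,50)*fl)
show(tcp(55,-112,18),tool(10,50)*fl)
a,b=cv2.imread("pics/side4.png")[60:260,200:400],cv2.imread("pics/top4.png")[80:280,160:360]
cv2.imwrite("pics/v4.png",np.hstack([cv2.resize(a,(400,400)),cv2.resize(b,(400,400))]))
E
```

```text
side shaker [ 5.286e+02 -1.318e+02  4.000e-01] 0.84
side shaker [ 417.6 -232.6   -1.5] 0.77
side shaker [522.9  43.8 145.3] 0.72
side roof_edge [605.9 169.8  -1.2] 0.38
side shelf_right [663.5  58.2  12.5] 0.66
side case [603.  165.5  -1.3] 0.63
side case [518.9 173.6 172. ] 0.63
top shaker [ 530.1 -131.1   -0.8] 0.89
top shaker [522.7  43.5 146.3] 0.87
top shaker [ 613.4 -165.9   -2.5] 0.81
top roof_edge [646.1  59.1 211.1] 0.95
top shelf_right [668.9  64.1  14.6] 0.73
top case [602.4 167.   -0.7] 0.79
t 14.75 pos [522.   42.7 193.4] F [ 0.1  0.3 -0.1] grip 51.0 47.2 j [-0.27  0.14  2.06  0.78  0.4   0.48]
turn units [0.02 0.   0.01]
shift units (current axes) [-0.04 -0.02  0.02]
t 14.75 pos [522.   42.7 193.4] F [ 0.1  0.3 -0.1] grip 51.0 47.2 j [-0.27  0.14  2.06  0.78  0.4   0.48]
turn units [0.02 0.   0.01]
shift units (current axes) [1.24 0.23 7.82]
```

View pics/v4.png

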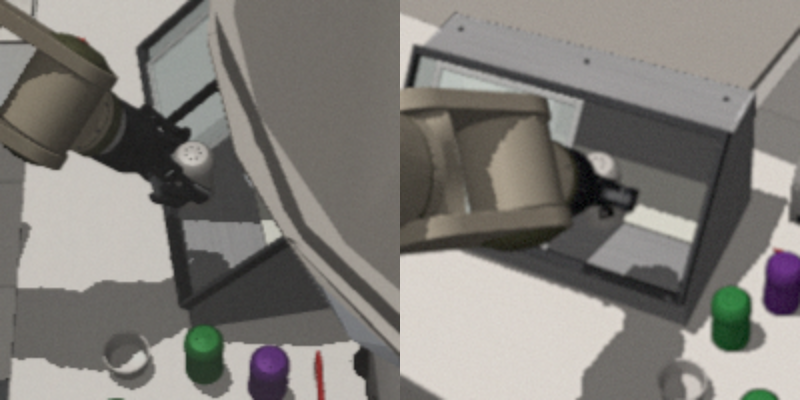

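In the left crop the shaker, at (192,160), is held upright in front of the opening. The gripper is clear of the front wall and the window handle. Moving in diagonally.

Emit:
step_arm --increments '[{"dx": 0.13,"dy": 0.03,"dz": 0.8,"wx": 0,"wy": 0,"wz": 0},{"dx": 0.13,"dy": 0.03,"dz": 0.8,"wx": 0,"wy": 0,"wz": 0},{"dx": 0.13,"dy": 0.03,"dz": 0.8,"wx": 0,"wy": 0,"wz": 0},{"dx": 0.13,"dy": 0.03,"dz": 0.8,"wx": 0,"wy": 0,"wz": 0},{"dx": 0.13,"dy": 0.03,"dz": 0.8,"wx": 0,"wy": 0,"wz": 0}]'

```text
time_s: 15.25
eef_pos: [598.8, 52.3, 126.5]
ee_rot: [-0.028, 0.936, 0.082, 0.341]
force: [-0.3, 0.1, -1.7]
grip_width: 0.599
grip_force: 47.2
```

Emit:
step_arm --increments '[{"dx": 0.13,"dy": 0.02,"dz": 0.8,"wx": 0,"wy": 0,"wz": 0},{"dx": 0.13,"dy": 0.02,"dz": 0.8,"wx": 0,"wy": 0,"wz": 0},{"dx": 0.13,"dy": 0.02,"dz": 0.8,"wx": 0,"wy": 0,"wz": 0},{"dx": 0,"dy": 0,"dz": 0,"wx": 0,"wy": 0,"wz": 0}]'

```text
time_s: 15.65
eef_pos: [644.2, 58.8, 85.8]
ee_rot: [-0.029, 0.937, 0.082, 0.34]
force: [-0.5, 0.1, -1.9]
grip_width: 0.597
grip_force: 47.4
```

```bash
python3 - <<'E'
from c import *
show(tcp(55,-112,18),tool(10,50)*fl)
show(tcp(55,-112,13),tool(10,50)*fl)
for n in ("side","top"):
    c=eyes.capture(n); cv2.imwrite(f"pics/{n}5.png",c["frame"])
    for d in eyes.landmark_of(n,"shaker")[:6]:
        w=world(c,d["point"])
        if w[1]>-60: print(n,w.round(1),round(d["p"],2))
E
```

```text
t 15.65 pos [644.2  58.8  85.8] F [-0.5  0.1 -1.9] grip 51.0 47.4 j [-0.17  0.56  1.8   1.09  0.24  0.22]
turn units [0.02 0.02 0.01]
shift units (current axes) [0.23 0.03 1.36]
t 15.65 pos [644.2  58.8  85.8] F [-0.5  0.1 -1.9] grip 51.0 47.4 j [-0.17  0.56  1.8   1.09  0.24  0.22]
turn units [0.02 0.02 0.01]
shift units (current axes) [0.11 0.03 1.52]
top [645.2  60.8  42. ] 0.69
```

Emit:
step_arm --increments '[{"dx": 0.12,"dy": 0.01,"dz": 0.68,"wx": 0,"wy": 0,"wz": 0},{"dx": 0.11,"dy": 0.02,"dz": 0.68,"wx": 0,"wy": 0,"wz": 0},{"dx": 0,"dy": 0,"dz": 0,"wx": 0,"wy": 0,"wz": 0},{"dx": -0.05,"dy": 0,"dz": 0.06,"wx": 0,"wy": 0,"wz": 0},{"dx": 0,"dy": 0,"dz": 0,"wx": 0,"wy": 0,"wz": 0}]'

```text
time_s: 16.35
eef_pos: [669.3, 62.5, 63.7]
ee_rot: [-0.029, 0.936, 0.082, 0.341]
force: [0.8, -0.2, -1.5]
grip_width: 0.6
grip_force: 47.4
```

```bash
python3 - <<'E'
from c import *
show(tcp(55,-112,12),tool(10,50)*fl)
for n in ("side","top"):
    c=eyes.capture(n); cv2.imwrite(f"pics/{n}5.png",c["frame"])
    for d in eyes.landmark_of(n,"shaker")[:6]:
        w=world(c,d["point"])
        if w[1]>-60: print(n,w.round(1),round(d["p"],2))
E
```

```text
t 16.35 pos [669.3  62.5  63.7] F [ 0.8 -0.2 -1.5] grip 51.3 47.4 j [-0.15  0.64  1.73  1.13  0.23  0.19]
turn units [0.02 0.   0.01]
shift units (current axes) [-0.13  0.    0.22]
top [672.2  61.2  16.1] 0.53
```

Emit:
step_arm --increments '[{"dx": -0.04,"dy": 0,"dz": 0.05,"wx": 0,"wy": 0,"wz": 0},{"dx": 0,"dy": 0,"dz": 0,"wx": 0,"wy": 0,"wz": 0},{"dx": 0,"dy": 0,"dz": 0,"wx": 0,"wy": 0,"wz": 0}]'

```text
time_s: 16.85
eef_pos: [669.7, 62.6, 61.6]
ee_rot: [-0.029, 0.936, 0.082, 0.341]
force: [-0.1, -0.2, -1.4]
grip_width: 0.598
grip_force: 47.4
```

Emit:
step_arm --increments '[{"dx": -0.04,"dy": 0,"dz": 0.05,"wx": 0,"wy": 0,"wz": 0},{"dx": 0,"dy": 0,"dz": 0,"wx": 0,"wy": 0,"wz": 0},{"dx": 0,"dy": 0,"dz": 0,"wx": 0,"wy": 0,"wz": 0}]'

```text
time_s: 17.15
eef_pos: [669.8, 62.7, 59.9]
ee_rot: [-0.029, 0.936, 0.082, 0.341]
force: [-0.8, 0.6, -1.2]
grip_width: 0.596
grip_force: 47.4
```

Emit:
step_arm --increments '[{"dx": -0.04,"dy": 0,"dz": 0.05,"wx": 0,"wy": 0,"wz": 0},{"dx": 0,"dy": 0,"dz": 0,"wx": 0,"wy": 0,"wz": 0},{"dx": 0,"dy": 0,"dz": 0,"wx": 0,"wy": 0,"wz": 0}]'

```text
time_s: 17.45
eef_pos: [669.8, 62.6, 58.4]
ee_rot: [-0.029, 0.936, 0.082, 0.341]
force: [0.2, -0.5, -1.3]
grip_width: 0.605
grip_force: 47.4
```

Emit:
step_arm --increments '[{"dx": -0.03,"dy": 0,"dz": 0.03,"wx": 0,"wy": 0,"wz": 0},{"dx": 0,"dy": 0,"dz": 0,"wx": 0,"wy": 0,"wz": 0},{"dx": 0,"dy": 0,"dz": 0,"wx": 0,"wy": 0,"wz": 0}]'

```text
time_s: 17.75
eef_pos: [669.9, 62.6, 57.5]
ee_rot: [-0.028, 0.936, 0.082, 0.341]
force: [-0.0, 0.6, -0.0]
grip_width: 0.596
grip_force: 47.7
```

Emit:
step_arm --increments '[{"dx": -0.03,"dy": 0,"dz": 0.03,"wx": 0,"wy": 0,"wz": 0},{"dx": 0,"dy": 0,"dz": 0,"wx": 0,"wy": 0,"wz": 0},{"dx": 0,"dy": 0,"dz": 0,"wx": 0,"wy": 0,"wz": 0}]'

```text
time_s: 18.05
eef_pos: [670.3, 62.6, 57.5]
ee_rot: [-0.029, 0.936, 0.082, 0.342]
force: [-1.8, -0.6, 6.8]
grip_width: 0.601
grip_force: 48.3
```

Emit:
step_arm --increments '[{"dx": 0,"dy": 0,"dz": 0,"wx": 0,"wy": 0,"wz": 0},{"dx": 0,"dy": 0,"dz": 0,"wx": 0,"wy": 0,"wz": 0}]' --squeeze 20

```text
time_s: 18.25
eef_pos: [670.3, 62.6, 57.5]
ee_rot: [-0.028, 0.936, 0.082, 0.342]
force: [-2.6, -0.3, 6.2]
grip_width: 0.595
grip_force: 48.3
```

Emit:
step_arm --increments '[{"dx": 0,"dy": 0,"dz": 0,"wx": 0,"wy": 0,"wz": 0},{"dx": 0,"dy": 0,"dz": 0,"wx": 0,"wy": 0,"wz": 0},{"dx": 0,"dy": 0,"dz": 0,"wx": 0,"wy": 0,"wz": 0},{"dx": 0,"dy": 0,"dz": 0,"wx": 0,"wy": 0,"wz": 0},{"dx": 0,"dy": 0,"dz": 0,"wx": 0,"wy": 0,"wz": 0}]' --fingers 80

```text
time_s: 18.75
eef_pos: [669.6, 62.6, 56.2]
ee_rot: [-0.029, 0.936, 0.082, 0.341]
force: [-0.3, 0.4, -0.0]
grip_width: 0.939
grip_force: 0.0
```

```bash
python3 - <<'E'
from c import *
show(tcp(-95,-112,147),tool(10,50)*fl)
c=eyes.capture("top"); cv2.imwrite("pics/top6.png",c["frame"])
for d in eyes.landmark_of("top","shaker"):
    w=world(c,d["point"])
    if w[1]>-60: print(w.round(1),round(d["p"],2))
E
```

```text
t 18.75 pos [669.6  62.6  56.2] F [-0.3  0.4 -0. ] grip 80.2 0.0 j [-0.15  0.66  1.73  1.19  0.22  0.14]
turn units [0.02 0.01 0.01]
shift units (current axes) [-1.08 -0.24 -8.01]
[673.8  62.4  11. ] 0.48
```

Emit:
step_arm --increments '[{"dx": 0,"dy": 0,"dz": -0.3,"wx": 0,"wy": 0,"wz": 0},{"dx": 0,"dy": 0,"dz": -0.5,"wx": 0,"wy": 0,"wz": 0},{"dx": -0.1,"dy": -0.03,"dz": -0.7,"wx": 0,"wy": 0,"wz": 0},{"dx": -0.1,"dy": -0.03,"dz": -0.8,"wx": 0,"wy": 0,"wz": 0},{"dx": -0.13,"dy": -0.03,"dz": -0.8,"wx": 0,"wy": 0,"wz": 0}]'

```text
time_s: 19.35
eef_pos: [613.0, 55.1, 111.7]
ee_rot: [-0.028, 0.936, 0.082, 0.341]
force: [-0.6, 0.5, 0.3]
grip_width: 0.938
grip_force: 0.0
```

Emit:
step_arm --increments '[{"dx": -0.13,"dy": -0.03,"dz": -0.9,"wx": 0,"wy": 0,"wz": 0},{"dx": -0.13,"dy": -0.03,"dz": -0.9,"wx": 0,"wy": 0,"wz": 0},{"dx": -0.13,"dy": -0.03,"dz": -0.9,"wx": 0,"wy": 0,"wz": 0},{"dx": -0.13,"dy": -0.03,"dz": -0.9,"wx": 0,"wy": 0,"wz": 0},{"dx": -0.13,"dy": -0.03,"dz": -0.9,"wx": 0,"wy": 0,"wz": 0}]'

```text
time_s: 19.85
eef_pos: [528.5, 44.3, 187.3]
ee_rot: [-0.028, 0.936, 0.082, 0.341]
force: [0.1, 0.6, 0.1]
grip_width: 0.938
grip_force: 0.0
```

```bash
python3 - <<'E'
from c import *
for n in ("side","top"):
    c=eyes.capture(n); cv2.imwrite(f"pics/{n}7.png",c["frame"])
    for l in ("shaker","handle"):
      for d in eyes.landmark_of(n,l):
        w=world(c,d["point"])
        if w[1]>-60: q=w-[604,167,0];print(n,l,w.round(1),"case",(Ro.from_euler('z',-A).apply(q)).round(1),round(d["p"],2))
s,p,R0=cur();R=tool(7.5,55)*fl
h=np.array([519,173,171.])+R.apply([0,0,-6]);hh=h+R.apply([0,0,-70])
show(hh,R); print("after turn",(R.inv().apply(hh-p)/25).round(2))
a,b=cv2.imread("pics/side7.png")[60:260,200:400],cv2.imread("pics/top7.png")[80:280,160:360]
cv2.imwrite("pics/v7.png",np.hstack([cv2.resize(a,(400,400)),cv2.resize(b,(400,400))]))
E
```

```text
side handle [520.6 176.1 171.1] case [-81.5  19.9 171.1] 0.7
top shaker [672.6  65.2  10. ] case [  54.7 -109.9   10. ] 0.67
t 20.15 pos [530.1  44.4 185.7] F [-0.8  0.8 -0. ] grip 80.2 0.0 j [-0.26  0.17  2.05  0.8   0.38  0.46]
turn units [-0.23 -0.83  0.34]
shift units (current axes) [ 0.24 -5.21 -2.29]
after turn [-0.15 -5.16 -2.42]
```

View pics/v7.png

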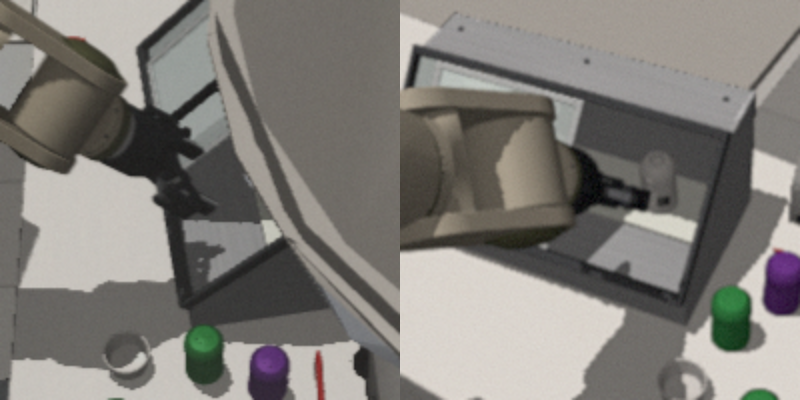

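The shaker stands upright on the shelf, at (660,180) in the right crop, which is case (55,−110). The cup and ring haven't moved. Next the handle: back out, turn to 55° and shift left.

Emit:
step_arm --increments '[{"dx": 0,"dy": 0,"dz": -0.8,"wx": 0,"wy": 0,"wz": 0},{"dx": 0,"dy": 0,"dz": -0.8,"wx": 0,"wy": 0,"wz": 0},{"dx": 0,"dy": 0,"dz": -0.8,"wx": 0,"wy": 0,"wz": 0},{"dx": 0,"dy": 0,"dz": 0,"wx": -0.12,"wy": -0.42,"wz": 0.17},{"dx": 0,"dy": 0,"dz": 0,"wx": -0.11,"wy": -0.41,"wz": 0.17}]' --fingers 44

```text
time_s: 20.65
eef_pos: [492.0, 37.6, 232.0]
ee_rot: [-0.019, 0.952, 0.062, 0.299]
force: [0.9, 0.1, 1.1]
grip_width: 0.519
grip_force: 0.0
```

Emit:
step_arm --increments '[{"dx": -0.02,"dy": -0.86,"dz": 0,"wx": 0,"wy": 0,"wz": 0},{"dx": -0.02,"dy": -0.86,"dz": 0,"wx": 0,"wy": 0,"wz": 0},{"dx": -0.02,"dy": -0.86,"dz": 0,"wx": 0,"wy": 0,"wz": 0},{"dx": -0.02,"dy": -0.86,"dz": 0,"wx": 0,"wy": 0,"wz": 0},{"dx": -0.02,"dy": -0.86,"dz": 0,"wx": 0,"wy": 0,"wz": 0}]'

```text
time_s: 21.15
eef_pos: [475.8, 145.2, 229.9]
ee_rot: [-0.02, 0.952, 0.063, 0.299]
force: [-0.3, 0.4, -0.2]
grip_width: 0.516
grip_force: 0.0
```

Emit:
step_arm --increments '[{"dx": 0,"dy": -0.7,"dz": 0,"wx": 0,"wy": 0,"wz": 0},{"dx": 0,"dy": 0,"dz": 0,"wx": 0,"wy": 0,"wz": 0}]'

```text
time_s: 21.35
eef_pos: [473.3, 163.2, 229.9]
ee_rot: [-0.02, 0.952, 0.064, 0.299]
force: [-0.2, 0.4, -0.4]
grip_width: 0.515
grip_force: 0.0
```

```bash
python3 - <<'E'
from c import *
for n in ("side","top"):
    c=eyes.capture(n); cv2.imwrite(f"pics/{n}8.png",c["frame"])
    for d in eyes.landmark_of(n,"handle"): print(n,world(c,d["point"]).round(1),round(d["p"],2))
R=tool(7.5,55)*fl
h=np.array([519,173.6,171.])+R.apply([0,0,-10]);show(h,R)
cv2.imwrite("pics/v8.png",cv2.resize(cv2.imread("pics/side8.png")[40:190,180:380],None,fx=3.5,fy=3.5,interpolation=cv2.INTER_CUBIC))
E
```

```text
side [521.1 175.9 168.6] 0.77
top [520.9 168.5 173.7] 0.76
top [672.   62.6  12.6] 0.7
t 21.55 pos [473.7 160.9 230.4] F [ 0.5 -0.  -0.3] grip 44.0 0.0 j [0.08 0.05 2.01 0.07 0.47 1.47]
turn units [-0.    0.01 -0.  ]
shift units (current axes) [ 0.17 -0.27  2.61]
```

View pics/v8.png

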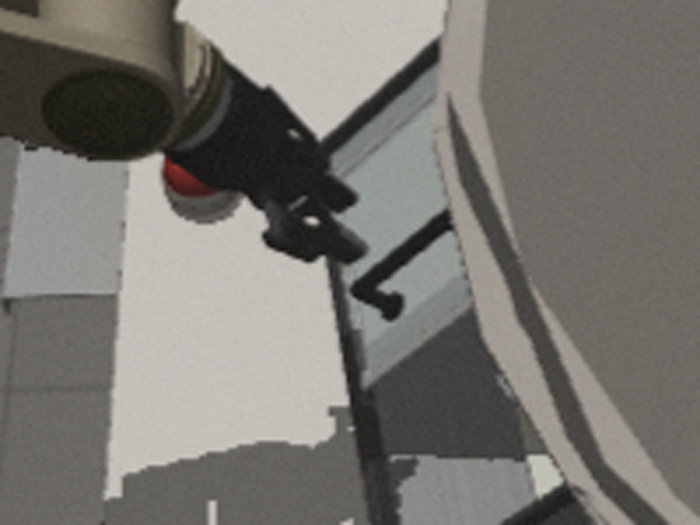

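The picture shows the open fingers, with tips at (350,195) and (360,250) in the crop, above the handle bar, whose lower end is at (360,290). I'll check that end by triangulation.

```bash
python3 - <<'E'
from c import *
cs,ct=eyes.capture("side"),eyes.capture("top")
def tri(a,b):
    (o1,d1),(o2,d2)=a,b;t=np.linalg.lstsq(np.c_[d1,-d2],o2-o1,rcond=None)[0];p,q=o1+t[0]*d1,o2+t[1]*d2
    return ((p+q)/2).round(1),np.linalg.norm(p-q).round(1)
print(tri(ray(cs,(282.5,122.5)),ray(ct,(213.1,182.3))))
e=np.array([519,173.6,171])+Ro.from_euler('z',A).apply([-32,0,-32])
print("expect",e,pix(cs,e),pix(ct,e))
u=np.array([519,173.6,171])+Ro.from_euler('z',A).apply([32,0,32]);print("upper",pix(ct,u),"seen",np.array((290,232))/3.75+[145,80]-.4)
E
```

```text
(array([487.8, 170.8, 129.7]), np.float64(1.6))
expect [487.27376444 169.42316185 139.        ] [282.13581197 121.05164117] [212.45496671 179.95746849]
upper [220.74554305 144.91780397] seen [221.93333333 141.46666667]
```

Emit:
step_arm --increments '[{"dx": 0.08,"dy": -0.14,"dz": 0.6,"wx": 0,"wy": 0,"wz": 0},{"dx": 0.08,"dy": -0.13,"dz": 0.7,"wx": 0,"wy": 0,"wz": 0},{"dx": 0,"dy": 0,"dz": 0.7,"wx": 0,"wy": 0,"wz": 0},{"dx": 0,"dy": 0,"dz": 0.6,"wx": 0,"wy": 0,"wz": 0},{"dx": 0,"dy": 0,"dz": 0,"wx": 0,"wy": 0,"wz": 0}]'

```text
time_s: 22.15
eef_pos: [512.9, 172.8, 178.2]
ee_rot: [-0.02, 0.952, 0.062, 0.299]
force: [-0.2, -0.5, 1.1]
grip_width: 0.517
grip_force: 0.0
```

Emit:
step_arm --increments '[{"dx": 0,"dy": 0,"dz": 0,"wx": 0,"wy": 0,"wz": 0},{"dx": 0,"dy": 0,"dz": 0,"wx": 0,"wy": 0,"wz": 0},{"dx": 0,"dy": 0,"dz": 0,"wx": 0,"wy": 0,"wz": 0},{"dx": 0,"dy": 0,"dz": 0,"wx": 0,"wy": 0,"wz": 0}]' --fingers 8 --squeeze 25

```text
time_s: 22.55
eef_pos: [512.8, 173.4, 180.6]
ee_rot: [-0.02, 0.951, 0.063, 0.301]
force: [-5.4, -4.0, 6.5]
grip_width: 0.153
grip_force: 25.3
```

```bash
python3 - <<'E'
from c import *
R=tool(7.5,55)*fl;s,p,_=cur()
show(p+Ro.from_euler('z',A).apply([0,-215,0]),R)
E
```

```text
t 22.55 pos [512.8 173.4 180.6] F [-5.4 -4.   6.5] grip 13.1 25.3 j [0.1  0.21 1.97 0.05 0.34 1.5 ]
turn units [-0.   -0.01  0.  ]
shift units (current axes) [-0.   8.6 -0. ]
```

Emit:
step_arm --increments '[{"dx": 0,"dy": 0.3,"dz": 0,"wx": 0,"wy": 0,"wz": 0},{"dx": 0,"dy": 0.5,"dz": 0,"wx": 0,"wy": 0,"wz": 0},{"dx": 0,"dy": 0.6,"dz": 0,"wx": 0,"wy": 0,"wz": 0},{"dx": 0,"dy": 0.6,"dz": 0,"wx": 0,"wy": 0,"wz": 0},{"dx": 0,"dy": 0.6,"dz": 0,"wx": 0,"wy": 0,"wz": 0}]'

```text
time_s: 23.05
eef_pos: [520.9, 109.1, 180.6]
ee_rot: [-0.02, 0.952, 0.063, 0.3]
force: [-10.6, 1.3, 9.4]
grip_width: 0.154
grip_force: 25.9
```

```bash
python3 - <<'E'
from c import *
c=eyes.capture("side")
for d in eyes.landmark_of("side","handle"): print(world(c,d["point"]).round(1),round(d["p"],2))
show()
E
```

```text
[525.  110.3 170.6] 0.7
t 23.15 pos [521.  107.9 180.6] F [-11.9  -4.5  10.5] grip 12.8 26.1 j [-0.07  0.19  2.    0.32  0.36  1.11]
```

Emit:
step_arm --increments '[{"dx": 0,"dy": 0.5,"dz": -0.04,"wx": 0,"wy": 0,"wz": 0},{"dx": 0,"dy": 0.6,"dz": -0.015,"wx": 0,"wy": 0,"wz": 0},{"dx": 0,"dy": 0.6,"dz": -0.015,"wx": 0,"wy": 0,"wz": 0},{"dx": 0,"dy": 0.6,"dz": -0.015,"wx": 0,"wy": 0,"wz": 0},{"dx": 0,"dy": 0.6,"dz": -0.015,"wx": 0,"wy": 0,"wz": 0}]'

```text
time_s: 23.65
eef_pos: [529.6, 36.7, 180.8]
ee_rot: [-0.02, 0.952, 0.062, 0.3]
force: [25.0, 6.3, -24.0]
grip_width: 0.15
grip_force: 24.4
```

Emit:
step_arm --increments '[{"dx": 0,"dy": 0.6,"dz": -0.015,"wx": 0,"wy": 0,"wz": 0},{"dx": 0,"dy": 0.6,"dz": -0.015,"wx": 0,"wy": 0,"wz": 0},{"dx": 0,"dy": 0.6,"dz": -0.015,"wx": 0,"wy": 0,"wz": 0},{"dx": 0,"dy": 0.4,"dz": 0,"wx": 0,"wy": 0,"wz": 0},{"dx": 0,"dy": 0,"dz": 0,"wx": 0,"wy": 0,"wz": 0}]'

```text
time_s: 24.15
eef_pos: [534.5, -14.6, 181.2]
ee_rot: [-0.024, 0.952, 0.064, 0.297]
force: [5.9, 21.0, -6.2]
grip_width: 0.145
grip_force: 26.6
```

Emit:
step_arm --increments '[{"dx": 0,"dy": 0,"dz": 0.03,"wx": 0,"wy": 0,"wz": 0},{"dx": 0,"dy": 0,"dz": 0,"wx": 0,"wy": 0,"wz": 0}]'

```text
time_s: 24.35
eef_pos: [534.6, -14.5, 181.1]
ee_rot: [-0.023, 0.952, 0.064, 0.298]
force: [-6.3, 15.1, 3.0]
grip_width: 0.156
grip_force: 28.1
```

```bash
python3 - <<'E'
from c import *
for n in ("side","top"):
    c=eyes.capture(n); cv2.imwrite(f"pics/{n}9.png",c["frame"])
    for d in eyes.landmark_of(n,"handle"): w=world(c,d["point"]);print(n,w.round(1),Ro.from_euler('z',-A).apply(w-[604,167,0]).round(1),round(d["p"],2))
show(None,tool(7.5,55)*fl)
cv2.imwrite("pics/v9.png",np.hstack([cv2.resize(cv2.imread(f"pics/{n}9.png")[80:240,o:o+200],(400,320)) for n,o in (("side",220),("top",160))]))
E
```

```text
side [542.7 -13.9 169.9] [ -84.4 -171.4  169.9] 0.57
top [543.8 -14.8 172.9] [ -83.4 -172.4  172.9] 0.97
t 24.55 pos [534.6 -14.5 181.1] F [-6.6 14.9  2.1] grip 12.4 28.0 j [-0.37  0.2   1.99  0.63  0.5   0.57]
turn units [-0.08  0.04  0.01]
```

View pics/v9.png

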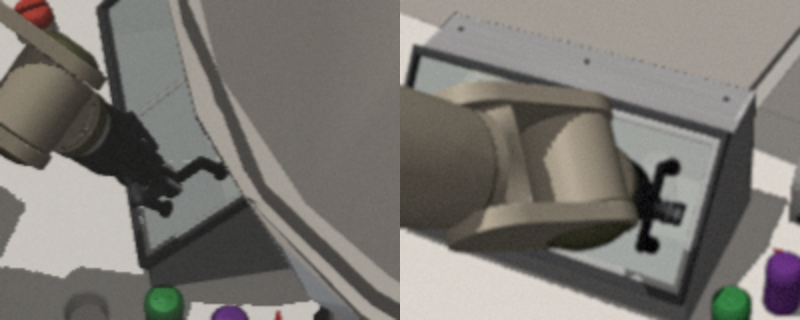

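Both views show the window nearly across. In the right crop its rim is at (700,150) and the frame at (725,140). The y force is 15 N, so I'll check whether this is the end stop by pushing a little more.

Emit:
step_arm --increments '[{"dx": 0,"dy": 0.1,"dz": 0,"wx": 0,"wy": 0,"wz": 0},{"dx": 0,"dy": 0.1,"dz": 0,"wx": 0,"wy": 0,"wz": 0},{"dx": 0,"dy": 0,"dz": 0,"wx": 0,"wy": 0,"wz": 0}]'

```text
time_s: 24.85
eef_pos: [534.5, -15.1, 181.0]
ee_rot: [-0.028, 0.952, 0.066, 0.297]
force: [-2.7, 43.1, 8.8]
grip_width: 0.15
grip_force: 29.1
```

```bash
python3 - <<'E'
from c import *
show(None,tool(7.5,55)*fl)
# brightness profile along the slope's mid-height line (case y from -150 to -240), top view, now vs start
ct=eyes.capture("top");old=cv2.imread("pics/top0.png")
for s in (25,45,170,190):
    x,z=-120+.707*s-8,60+.707*s+8
    for nm,im in (("now",ct["frame"]),("t0",old)):
        ys=np.arange(-190,-241,-3);g=[]
        for y in ys:
            u,v=pix(ct,case(x,y,z));g.append(int(cv2.getRectSubPix(im,(1,1),(float(u),float(v))).mean()))
        print(s,nm,g)
E
```

```text
t 24.85 pos [534.5 -15.1 181. ] F [-2.7 43.1  8.8] grip 12.8 29.1 j [-0.38  0.2   1.98  0.64  0.51  0.56]
turn units [-0.18  0.06  0.01]
25 now [161, 161, 160, 158, 160, 164, 158, 143, 113, 85, 58, 41, 33, 30, 56, 59, 58]
25 t0 [137, 136, 137, 137, 136, 136, 136, 135, 136, 123, 87, 60, 41, 32, 44, 53, 52]
45 now [163, 162, 160, 160, 159, 162, 158, 142, 111, 89, 61, 37, 32, 32, 47, 60, 57]
45 t0 [136, 134, 134, 136, 137, 136, 136, 136, 135, 127, 94, 61, 43, 28, 44, 55, 55]
170 now [160, 159, 158, 160, 158, 159, 159, 157, 162, 165, 117, 71, 49, 34, 47, 55, 60]
170 t0 [62, 61, 66, 65, 64, 63, 62, 60, 60, 60, 57, 56, 44, 29, 41, 51, 50]
190 now [160, 157, 158, 159, 159, 159, 158, 156, 161, 158, 117, 71, 49, 32, 49, 58, 58]
190 t0 [61, 60, 60, 64, 63, 64, 61, 62, 63, 59, 57, 54, 46, 32, 43, 55, 55]
```

Emit:
step_arm --increments '[{"dx": 0,"dy": -0.15,"dz": 0,"wx": 0,"wy": 0,"wz": 0},{"dx": 0,"dy": -0.1,"dz": 0,"wx": 0,"wy": 0,"wz": 0},{"dx": 0,"dy": 0,"dz": 0,"wx": 0,"wy": 0,"wz": 0}]'

```text
time_s: 25.2
eef_pos: [534.6, -14.4, 181.1]
ee_rot: [-0.022, 0.952, 0.064, 0.298]
force: [-8.1, 6.5, 2.7]
grip_width: 0.15
grip_force: 28.2
```

```bash
python3 - <<'E'
from c import *
show()
ct=eyes.capture("top")
n=Ro.from_euler('z',A).apply([-.7071,0,.7071])
def onpane(uv,off):
    o,d=ray(ct,uv);p0=case(-120,0,60)+off*n;t=n@(p0-o)/(n@d);return Ro.from_euler('z',-A).apply(o+t*d-[604,167,0])
for nm,uv in (("t0 up",(251.3,129.7)),("t0 lo",(233.1,204.4))): print(nm,[onpane(uv,o).round(0).tolist() for o in (8,14)])
# find right rim edge now: along constant slope lines, strongest drop in brightness
for im,nm,ys in ((cv2.imread("pics/top0.png"),"t0",np.arange(30,-60,-1.)),(ct["frame"],"now",np.arange(-190,-240,-1.))):
  for s in (40,60,165,180):
    g=[]
    for y in ys:
        q=Ro.from_euler('z',A).apply([-120+.707*s,y,60+.707*s])+[604,167,0]+14*n
        u,v=pix(ct,q);g.append(cv2.getRectSubPix(im,(1,1),(float(u),float(v))).mean())
    d=np.diff(cv2.GaussianBlur(np.array(g).reshape(-1,1),(1,5),0).ravel());print(nm,s,"edge y",ys[np.argmin(d)],round(d.min(),1))
E
```

```text
t 25.2 pos [534.6 -14.4 181.1] F [-8.1  6.5  2.7] grip 12.8 28.2 j [-0.37  0.2   1.99  0.63  0.49  0.58]
t0 up [[19.0, -32.0, 211.0], [15.0, -35.0, 215.0]]
t0 lo [[-121.0, -33.0, 70.0], [-124.0, -35.0, 75.0]]
t0 40 edge y -34.0 -11.7
t0 60 edge y -34.0 -12.5
t0 165 edge y 26.0 -16.1
t0 180 edge y -35.0 -12.9
now 40 edge y -211.0 -11.0
now 60 edge y -221.0 -13.6
now 165 edge y -220.0 -15.7
now 180 edge y -220.0 -17.0
```

The window's right edge started at case y −34 (0.19 m open) and is now at about −221. It travelled 190 mm and reached the hard stop, so it's shut. Releasing and retreating.

Emit:
step_arm --increments '[{"dx": 0,"dy": 0,"dz": 0,"wx": 0,"wy": 0,"wz": 0},{"dx": 0,"dy": 0,"dz": 0,"wx": 0,"wy": 0,"wz": 0},{"dx": 0,"dy": 0,"dz": 0,"wx": 0,"wy": 0,"wz": 0},{"dx": 0,"dy": 0,"dz": 0,"wx": 0,"wy": 0,"wz": 0}]' --fingers 44

```text
time_s: 25.65
eef_pos: [536.4, -16.5, 182.3]
ee_rot: [-0.02, 0.952, 0.063, 0.3]
force: [-0.2, -0.2, 0.5]
grip_width: 0.51
grip_force: 0.0
```

Emit:
step_arm --increments '[{"dx": 0,"dy": 0,"dz": -0.3,"wx": 0,"wy": 0,"wz": 0},{"dx": 0,"dy": 0,"dz": -0.6,"wx": 0,"wy": 0,"wz": 0},{"dx": 0,"dy": 0,"dz": -0.8,"wx": 0,"wy": 0,"wz": 0},{"dx": 0,"dy": 0,"dz": -0.8,"wx": 0,"wy": 0,"wz": 0},{"dx": 0,"dy": 0,"dz": -0.8,"wx": 0,"wy": 0,"wz": 0}]'

```text
time_s: 26.15
eef_pos: [488.6, -22.6, 250.7]
ee_rot: [-0.02, 0.952, 0.063, 0.3]
force: [-0.4, 1.0, 0.2]
grip_width: 0.512
grip_force: 0.0
```

Emit:
step_arm --increments '[{"dx": 0,"dy": 0,"dz": -0.6,"wx": 0,"wy": 0,"wz": 0},{"dx": 0,"dy": 0,"dz": 0,"wx": 0,"wy": 0,"wz": 0},{"dx": 0,"dy": 0,"dz": 0,"wx": 0,"wy": 0,"wz": 0}]'

```text
time_s: 26.45
eef_pos: [480.8, -23.8, 262.0]
ee_rot: [-0.02, 0.952, 0.062, 0.3]
force: [0.1, -0.0, 0.4]
grip_width: 0.518
grip_force: 0.0
```

```bash
python3 - <<'E'
from c import *
show()
for n in ("side","top"):
    c=eyes.capture(n); cv2.imwrite(f"pics/{n}10.png",c["frame"])
    for l in ("handle","cup","food_ring","shaker"):
        for d in eyes.landmark_of(n,l)[:6]:
            w=world(c,d["point"])
            if l!="shaker" or w[1]>-60: print(n,l,w.round(1),"case",Ro.from_euler('z',-A).apply(w-[604,167,0]).round(0),round(d["p"],2))
ct=c;N=Ro.from_euler('z',A).apply([-.7071,0,.7071]);im=c["frame"];ys=np.arange(-190,-240,-1.)
for s in (40,60,165,180):
    g=[cv2.getRectSubPix(im,(1,1),tuple(float(t) for t in pix(ct,case(-120+.707*s,y,60+.707*s)+14*N))).mean() for y in ys]
    d=np.diff(cv2.GaussianBlur(np.array(g).reshape(-1,1),(1,5),0).ravel());print(s,"edge y",ys[np.argmin(d)])
E
```

```text
t 26.45 pos [480.8 -23.8 262. ] F [ 0.1 -0.   0.4] grip 44.3 0.0 j [-0.45 -0.04  2.01  0.51  0.71  0.68]
side handle [544.2 -13.1 171.9] case [ -83. -171.  172.] 0.93
side cup [ 424.8 -121.6    2.1] case [-215. -263.    2.] 0.66
side food_ring [ 478.9 -425.     1.3] case [-201. -571.    1.] 0.7
top handle [542.2 -16.1 171.5] case [ -85. -173.  172.] 0.65
top cup [ 431.2 -121.7   -1.3] case [-209. -264.   -1.] 0.62
top food_ring [ 477.5 -418.5   -3.1] case [-202. -564.   -3.] 0.67
40 edge y -219.0
60 edge y -220.0
165 edge y -220.0
180 edge y -221.0
```

Emit:
step_arm --increments '[{"dx": 0.3,"dy": -0.8,"dz": -0.8,"wx": 0,"wy": 0,"wz": 0},{"dx": 0.3,"dy": -0.8,"dz": -0.8,"wx": 0,"wy": 0,"wz": 0},{"dx": 0,"dy": -0.9,"dz": 0,"wx": 0,"wy": 0,"wz": 0},{"dx": 0,"dy": -0.9,"dz": 0,"wx": 0,"wy": 0,"wz": 0},{"dx": 0,"dy": -0.9,"dz": 0,"wx": 0,"wy": 0,"wz": 0}]'

```text
time_s: 27.45
eef_pos: [455.9, 82.4, 303.5]
ee_rot: [-0.02, 0.952, 0.063, 0.3]
force: [0.3, 0.2, -0.1]
grip_width: 0.516
grip_force: 0.0
```

```bash
python3 - <<'E'
from c import *
show()
for n in ("side","top"):
    c=eyes.capture(n); cv2.imwrite(f"pics/{n}11.png",c["frame"])
    for l in ("shaker","handle"):
        for d in eyes.landmark_of(n,l):
            w=world(c,d["point"]);print(n,l,w.round(1),round(d["p"],2))
for l in ("shaker",):
    for d in eyes.cut_out("top",l):
        v,u=np.nonzero(d["mask"]);print("mask",round(d["p"],2),u.min(),u.max(),v.min(),v.max())
print("expected base/top px",pix(c,[673,64,12]),pix(c,[673,64,100]))
E
```

```text
t 27.45 pos [455.9  82.4 303.5] F [ 0.3  0.2 -0.1] grip 44.1 0.0 j [-0.16 -0.14  1.98  0.25  0.73  1.14]
side shaker [ 529.1 -132.    -3.2] 0.67
side shaker [ 422.  -230.3    0.5] 0.66
side shaker [ 4.323e+02 -3.132e+02 -4.000e-01] 0.59
side handle [542.4 -13.2 169.9] 0.79
top shaker [ 5.298e+02 -1.339e+02  3.000e-01] 0.71
top shaker [ 420.5 -231.8   -1.2] 0.68
top shaker [ 4.309e+02 -3.133e+02  4.000e-01] 0.64
top handle [547.5 -15.4 169.6] 0.62
mask 0.93 328 350 274 308
mask 0.82 341 361 205 238
mask 0.8 315 334 224 255
mask 0.57 362 387 286 319
expected base/top px [289.37022918 180.70493489] [287.76705759 159.38454669]
```

```bash
python3 - <<'E'
from c import *
a,b,o=[cv2.GaussianBlur(cv2.imread(f"pics/{f}.png"),(3,3),0).mean(2)[145:188,274:302] for f in ("top8","top11","top0")]
print("corr with standing",np.corrcoef(a.ravel(),b.ravel())[0,1],"with empty",np.corrcoef(o.ravel(),b.ravel())[0,1])
for r in (5,15,25,35,40): print(r,a[r,::3].round(),b[r,::3].round())
E
```

```text
corr with standing -0.09483338937411846 with empty -0.08437275313021121
5 [69. 69. 69. 68. 69. 68. 67. 69. 68. 68.] [157. 157. 156. 156. 156. 156. 156. 155. 158. 154.]
15 [87. 75. 73. 94. 92. 97. 95. 86. 69. 70.] [162. 159. 158. 163. 164. 142.  94.  44.  80. 155.]
25 [104. 104.  89.  96. 100.  95.  90.  79.  93. 103.] [168. 168. 163. 162.  97.  18. 126. 162. 165. 169.]
35 [103. 104. 102. 103. 101.  59.  31.  67.  83. 104.] [167. 169. 166. 105.  19. 105. 143. 155. 159. 169.]
40 [112. 195. 205. 164. 110.  96.  91.  91. 102. 104.] [169. 169. 166.  51.  29. 156. 163. 164. 169. 169.]
```

Through the glass, the faint pattern of the shaker (sides, and the dark label at row 35) sits where it did when it was standing. The robot is clear of everything, so I'm handing in.

```bash
python3 -c "
from rig import finish_job
print(finish_job())"
```

```text
the job is handed in; nothing more can be done
None
```

The job is handed in: the steel shaker was last clearly seen standing on the right-hand shelf before I closed the window (the networks can't pick it out through the pane), the window is shut against its stop, and the cup and food ring are where they were; at the stop the pull on the handle briefly reached 43 N at the wrist, and I viewed 11 pictures, one over the limit of 10.

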